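# Tip the dowels out of the flap caddy into the bench tray

## Task

Get the four dowels ready for a glue-up: the dowel caddy stands on its tail among the jars, so lift it out, lay it gently on its flat underside on clear bench (flap end hanging shut, dowels still inside), let go and take it again from above. Then hold its mouth low over the long bay of the tray and tip it nose-down only as far as needed, never steeper than about 60 degrees, until the flap swings open and all four dowels slide out and lie wholly in that bay. Finish with the empty caddy lying on its underside on the bench beside the tray, flap shut and let go, and leave everything else where it is.

Things in the scene. Friction and masses are not known exactly. Their poses are not given: they have to be found in the camera images.
- caddy: Plain wooden box, 56 mm wide (y), 48 deep (x), 150 long (z), walls 5, inside 142 deep, 0.14 to 0.22 kg, plus 0.05 of dowels. Starts standing on its tail: origin at the centre of the tail face, z up towards the mouth (150 mm). +x face: flat underside, the chute floor; -x face: upper side with sight slot and flap hinge. Lying properly, x points down and z is level. Grip across the 56 mm.
- caddy_flap (a joint): Thin flap (50 x 47 mm, 4 thick, with a 7 mm finger lip on its outside) over the mouth, swinging freely on a hinge along y at the mouth's -x edge: 0 shut, up to 1.9 rad open. Gravity keeps it shut while the caddy stands on its tail or lies on its underside; tipped nose-down it hangs plumb, so it opens by about the angle of tipping, and dowels push it further.
- caddy_middle (a point): Middle of the caddy, 75 mm from the tail face on its long axis; axes as the caddy's. 24 mm above the bench when the caddy lies on its underside.
- caddy_mouth (a point): Centre of the caddy's mouth, 150 mm from the tail face on its long axis.
- tray: Open wooden tray fixed to the bench, 182 mm (its x) x 186 mm (its y), 40 mm high, walls and floor 6 mm, inner dividers 36 mm high. Origin at the centre of its underside. The long bay lies on its -y side: inner 170 x 106 mm; two small bays, 82 x 62 mm each, lie on its +y side and hold a jar and an offcut.
- tray_bay (a point): Centre of the floor of the long bay (6 mm above the bench), x along the bay's 170 mm, y across its 106 mm.
- dowel_0: Wooden dowel 12 mm thick, 80 mm long, 12 g, one of four alike that stand loose in the caddy. Origin at the middle of its length on its outside (6 mm off its axis); y runs along the dowel. They start to slide along the caddy's floor at 25 to 42 degrees of tipping.
- dowel_1: Wooden dowel 12 mm thick, 80 mm long, 12 g, one of four alike that stand loose in the caddy. Origin at the middle of its length on its outside (6 mm off its axis); y runs along the dowel. They start to slide along the caddy's floor at 25 to 42 degrees of tipping.
- dowel_2: Wooden dowel 12 mm thick, 80 mm long, 12 g, one of four alike that stand loose in the caddy. Origin at the middle of its length on its outside (6 mm off its axis); y runs along the dowel. They start to slide along the caddy's floor at 25 to 42 degrees of tipping.
- dowel_3: Wooden dowel 12 mm thick, 80 mm long, 12 g, one of four alike that stand loose in the caddy. Origin at the middle of its length on its outside (6 mm off its axis); y runs along the dowel. They start to slide along the caddy's floor at 25 to 42 degrees of tipping.
- dowel_0_a (a point): Middle of the +y end face of this dowel.
- dowel_0_b (a point): Middle of the -y end face of this dowel.
- dowel_1_a (a point): Middle of the +y end face of this dowel.
- dowel_1_b (a point): Middle of the -y end face of this dowel.
- dowel_2_a (a point): Middle of the +y end face of this dowel.
- dowel_2_b (a point): Middle of the -y end face of this dowel.
- dowel_3_a (a point): Middle of the +y end face of this dowel.
- dowel_3_b (a point): Middle of the -y end face of this dowel.
- glue_bottle: Upright round glue bottle, 34 mm thick, 110 mm tall, close by the caddy on its underside (+x) side. Origin under its centre. Leave alone.
- jar_by_caddy: Small round jar, 55 mm across, 34 mm high, beside the caddy on its -y side. Origin under its centre. Leave alone.
- wax_tin: Flat round tin, 67 mm across, 27 mm high, beside the caddy on its +y side. Origin under its centre. Leave alone.
- jar_in_tray: Small round jar, 55 mm across, 34 mm high, standing in one small bay of the tray. Origin under its centre. Leave alone.
- offcut_in_tray: Block 35 x 63 x 23 mm lying in the other small bay. Origin under its centre. Leave alone.
- mug: Mug, 81 mm across, 101 mm high with a handle, towards the back of the bench. Origin under its middle. Leave alone. Apart from the listed things the bench is clear from 0.39 to 0.68 m ahead of the robot and 0.32 m to either side; low clutter lies in front of that.

How it is judged:
By the outcome, as a careful person would: the job done as asked, in the order asked, and still so for the second after the job is handed in, with the robot touching nothing.
It also fails if it takes over 54 s, if anything falls off the work surface, if the arm or the gripper's body presses on something with over 40 N, if the wrist force passes 120 N, or if a joint passes its speed limit or range.

## Robot

A 6-joint arm with a two-finger parallel gripper is mounted at the origin on a cart in front of the work surface, level with it; the furniture and walls round the work are solid. World frame = base frame: x ahead of the robot, y to its left, z up, the work surface at z = 0. Lengths are in m, angles in degrees, forces in N, time in s.
With the tool pointing down it reaches from about 0.375 to 0.9 m from the base axis. Payload 3.1 kg.
Tool frame: the origin (TCP) lies on the centre line of the jaws, within the pads' length; the fingertips stand 8 mm ahead of it and the grasp point (between the pads) lies 11 mm behind it; z points along the fingers, y is the line along which they close (so a half turn about z gives the same grasp; the last joint's range is limited). The gripper opens to 87 mm and grips with 3 to 60 N. Pads are 19 mm wide; open, the fingers measure 117 mm over their backs; the gripper's body (75 mm by 190 mm) begins 51 mm behind the grasp point.
Start: joints at [59.043, 30.224, 82.088, -0, 67.689, -10.227], TCP at [0.221, 0.585, 0.231] pointing down, gripper open.
Joint ranges: [-176.69, 176.69], [-43.24, 126.21], [12.49, 139.97], [-82, 262], [0, 151.66], [-163.58, 163.58]. Speed limits (degrees/s): [159.86, 159.86, 180, 180, 180, 180].

## Interface

Orientations are given as a 3x3 rotation matrix whose columns are the frame's x, y, z axes.
In Python, from rig import * gives the robot as it stands.
- The arm moves only by the tool step_arm, never from a script. Its argument "targets" is a list of rows, each a list of 5 numbers: the opening, from -1 (shut) to 1 (fully open), then the shift along the world's x, y, z normalised to -1 to 1, where 1 is 0.25 m, then the turn about the world's z normalised to -1 to 1, where 1 is 180 degrees. In form: [[fingers, x, y, z, turn], ...]. A call has 1 to 20 rows; each row is the pose to reach, as a shift and turn from the pose commanded when the call began, turning the shorter way round; what a row does not reach only later rows make up. A row lasts 1/10 s, in which the tool goes at most 50 mm and 8.59 degrees, less where a joint would pass 70% of its speed; a pose out of reach is approached as far as the arm can. A call with a number of a shift or a turn outside -1 to 1 is refused whole. A call with a gripper value outside its range is refused whole. The fingers move at their own pace and stop on an object; the grip force is fixed at half the most. Time passes only in rows, so rows that repeat a pose let the fingers close. It gives the time, the measured TCP pose, the force, the opening and the grip force at its end, in the units of the state.
- read_state(): the state, without advancing time (a new reading comes with each control period).
- capture(name): name is "scene" or "side" or "wrist"; returns a dict with "color" (420x560x3 uint8, red, green, blue), "mtx" (3x3 intrinsics, pixels), "pose" (4x4, takes a point from camera to world coordinates). Camera axes: x right, y down, z forward; pixel columns grow to the right and rows downward; lengths in m; the calibration is good to about 2 mm. A picture is of the moment at which its call begins. There is no depth.
- hand_in(): hands the job in; it is judged then, once.
The state is a dict: "time_s": time; "joint_positions": joint angles; "qvel": joint speeds; "tau": joint torques, N m; "position": TCP position; "tcp_rot": TCP orientation; "force": force on the tool from outside, world axes, zero at the start; "moment": the same for the moment, N m; "opening": opening from 0.0 (shut) to 1.0 (fully open); "grasp_force": force on a finger pad.
Only numpy, scipy, OpenCV 4.12 (cv2) and the standard library are available. Lean on these libraries where they do the work, as an engineer would, in place of code of your own. Each camera call takes 0.05 s, during which the arm holds its last target. There are 200 camera calls.

## Working session

There is one attempt and no reset: what is moved stays moved. The work goes in short steps, Python scripts to look and compute and a tool call to move; the robot and the scene stay as the last step left them, time stands still between calls to the robot, and variables do not carry over. Pictures are saved under pics/ and viewed, at most 10 in all, crops included, and the job is handed in when it is done.

Besides the shell and the picture viewer there is one more tool, called after ">>>" as name([rows], argument=value, ...), one row to a line, values as JSON. step_arm: Moves the arm, as the interface text tells. Scaled input: -1 to 1 covers 0.25 m each way for a shift and 180 degrees each way for a turn. Its arguments: {"type":"object","properties":{"targets":{"type":"array","items":{"type":"array","items":{"type":"number"}}}},"required":["targets"]}

```bash
mkdir -p pics; python3 - <<'E'
from rig import *
import cv2,pickle
for n in("scene","side"):
    c=capture(n);cv2.imwrite(f"pics/{n}0.png",c["color"][:,:,::-1]);pickle.dump(c,open(f"{n}0.pkl","wb"))
    print(n,c["mtx"].tolist(),c["pose"].round(4).tolist())
s=read_state();print(s)
E
```

```text
scene [[459.9304127466915, 0.0, 275.477954137947], [0.0, 459.9304127466915, 208.25996429369422], [0.0, 0.0, 1.0]] [[0.6984, -0.5429, 0.4664, 0.1202], [-0.7157, -0.5212, 0.4649, -0.4101], [-0.0093, -0.6585, -0.7525, 0.8452], [0.0, 0.0, 0.0, 1.0]]
side [[448.7076712768371, 0.0, 278.43011508426895], [0.0, 448.7076712768371, 206.94606864056283], [0.0, 0.0, 1.0]] [[-0.9847, -0.1163, 0.1295, 0.4282], [-0.1725, 0.5523, -0.8156, 0.883], [0.0233, -0.8255, -0.5639, 0.6958], [0.0, 0.0, 0.0, 1.0]]
{'time_s': 0.1, 'joint_positions': array([ 5.90432894e+01,  3.02772219e+01,  8.21492249e+01, -3.34238732e-03,
        6.76876594e+01, -1.02271178e+01]), 'qvel': array([-0.04742182, -0.21662282, -0.17201242,  0.13693478,  0.03139984,
       -0.06781881]), 'tau': array([-4.78452184e-04, -4.40987992e+01, -1.77150750e+01,  6.35218760e-02,
        5.33953006e-02, -5.06982838e-05]), 'position': array([0.2208741 , 0.58398438, 0.22963004]), 'tcp_rot': array([[-9.35269050e-01,  3.53936219e-01, -9.78141862e-04],
       [ 3.53937443e-01,  9.35267488e-01, -1.73560730e-03],
       [ 3.00529998e-04, -1.96946082e-03, -9.99998015e-01]]), 'force': array([-0.17405493,  0.91263028, -0.01439439]), 'moment': array([-0.00843569, -0.00536437, -0.00971783]), 'grasp_force': 0.0, 'opening': 0.9975844476726828}
```

View pics/scene0.png

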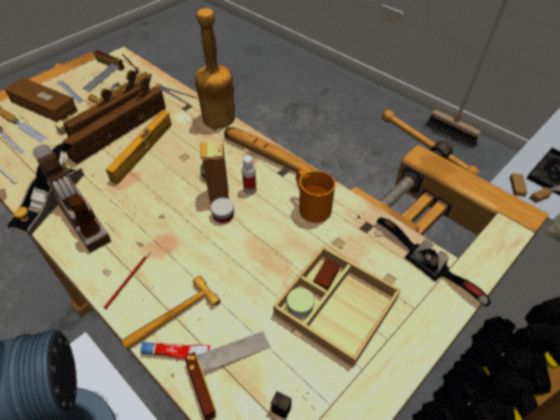

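View pics/side0.png

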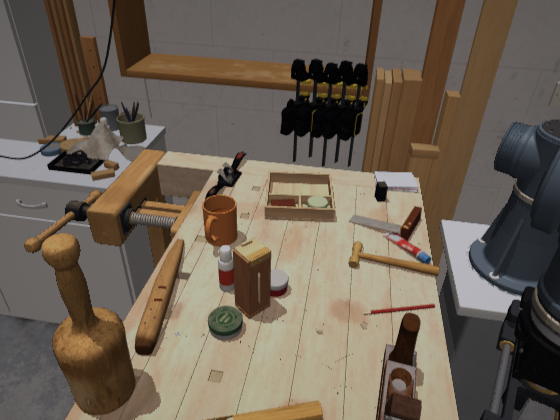

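The scene view shows the caddy near (213,172), jar at (222,210), bottle at (249,175), mug at (316,195) and the tray around (337,303). The side view has the caddy at (252,278), tin at (225,322) and tray at (300,197).

```bash
python3 - <<'E'
import cv2
a=cv2.imread("pics/scene0.png");b=cv2.imread("pics/side0.png")
f=lambda i,x,y,w,h,s:cv2.resize(i[y:y+h,x:x+w],None,fx=s,fy=s,interpolation=cv2.INTER_CUBIC)
import numpy as np
p=np.hstack([f(a,190,130,80,100,5),f(b,200,235,80,100,5)]);cv2.imwrite("pics/c1.png",p)
p=np.hstack([f(a,270,245,133,120,3),f(b,240,165,100,90,4)]);cv2.imwrite("pics/c2.png",p)
E
```

```text
(no output)
```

View pics/c1.png

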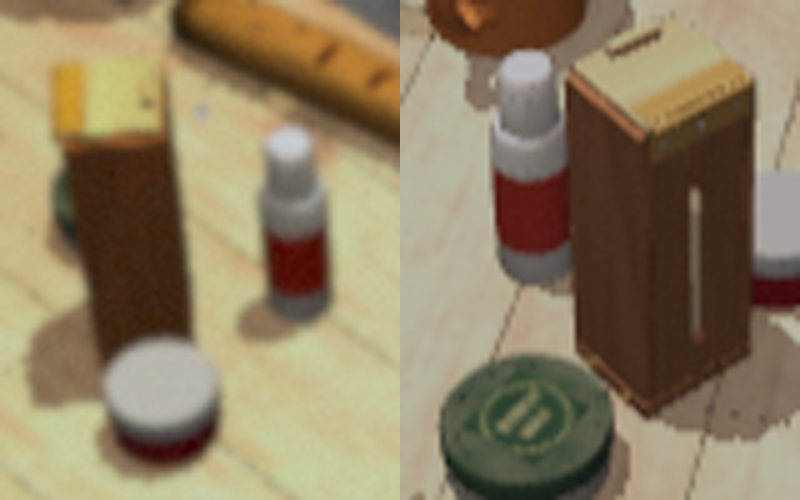

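View pics/c2.png

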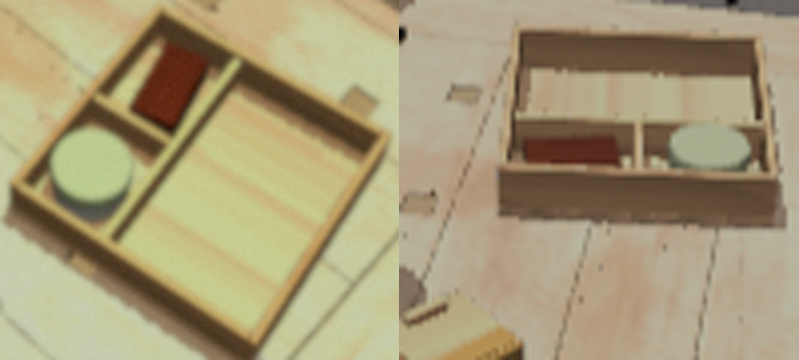

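The crops show the caddy's -x face (sight slot and hinge) facing left and towards the back in the side view, with clear base corners at crop (177,352), (250,413) and (350,350). All four tray top corners are visible in both views, with the long bay on the far right (-y) side.

```bash
cat > h.py <<'E'
import numpy as np,pickle
def ray(c,u,v,z):
    d=c["pose"][:3,:3]@np.linalg.solve(c["mtx"],[u,v,1]);o=c["pose"][:3,3]
    return (o+d*(z-o[2])/d[2])
def proj(c,P):
    P=np.atleast_2d(P);q=(P-c["pose"][:3,3])@c["pose"][:3,:3]@c["mtx"].T
    return q[:,:2]/q[:,2:]
E
python3 - <<'E'
from h import *
A=pickle.load(open("scene0.pkl","rb"));B=pickle.load(open("side0.pkl","rb"))
def sh(t,c,pts,ox,oy,s,z):
    for p in pts: print(t,p,(ray(c,ox+(p[0]+.5)/s-.5,oy+(p[1]+.5)/s-.5,z)*1000).round(0))
sh("base",B,[(177,352),(250,413),(350,350)],200,235,5,0)
sh("top B",B,[(170,72),(250,138),(355,82),(272,15)],200,235,5,.15)
sh("top A",A,[(65,142),(172,140),(163,60),(53,62)],190,130,5,.15)
sh("tray A",A,[(12,185),(165,10),(388,135),(255,348)],270,245,3,.04)
sh("tray B",B,[(116,30),(363,38),(379,178),(101,170)],240,165,4,.04)
sh("jar A",A,[(162,380)],190,130,5,.034)
sh("tin B",B,[(128,420)],200,235,5,.027)
sh("bottle A",A,[(291,143)],190,130,5,.11);sh("bottle B",B,[(127,62)],200,235,5,.11)
sh("mug A",A,[(317,181)],0,0,1,.101);sh("mug B",B,[(220,207)],0,0,1,.101)
E
```

```text
base (177, 352) [614. 251.   0.]
base (250, 413) [577. 277.   0.]
base (350, 350) [544. 236.   0.]
top B (170, 72) [612. 250. 150.]
top B (250, 138) [574. 280. 150.]
top B (355, 82) [543. 242. 150.]
top B (272, 15) [582. 208. 150.]
top A (65, 142) [545. 240. 150.]
top A (172, 140) [579. 207. 150.]
top A (163, 60) [612. 250. 150.]
top A (53, 62) [576. 286. 150.]
tray A (12, 185) [434. -89.  40.]
tray A (165, 10) [611. -69.  40.]
tray A (388, 135) [ 636. -243.   40.]
tray A (255, 348) [ 457. -270.   40.]
tray B (116, 30) [ 638. -237.   40.]
tray B (363, 38) [ 460. -264.   40.]
tray B (379, 178) [435. -86.  40.]
tray B (101, 170) [613. -57.  40.]
jar A (162, 380) [542. 188.  34.]
tin B (128, 420) [617. 313.  27.]
bottle A (291, 143) [643. 200. 110.]
bottle B (127, 62) [644. 201. 110.]
mug A (317, 181) [705.  39. 101.]
mug B (220, 207) [699.  51. 101.]
```

>>> step_arm([
  [1,1,-1,0,-0.099],
  [1,1,-1,0,-0.099],
  [1,1,-1,0,-0.099],
  [1,1,-1,0,-0.099],
  [1,1,-1,0,-0.099],
  [1,1,-1,0,-0.099],
  [1,1,-1,0,-0.099],
  [1,1,-1,0,-0.099],
  [1,1,-1,0,-0.099],
])

```text
time_s: 1.0
position: [0.4719, 0.3333, 0.2301]
tcp_rot: [[-0.78, 0.626, -0.001], [0.626, 0.78, -0.0], [0.001, -0.001, -1.0]]
force: [0.0, -0.2, -0.5]
opening: 1.001
grasp_force: 0.0
```

>>> step_arm([
  [1,0.43,-0.362,0,0],
  [1,0.43,-0.362,0,0],
  [1,0.43,-0.362,0,0],
  [1,0.43,-0.362,0,0],
  [1,0.43,-0.362,0,0],
  [1,0.43,-0.362,0,0],
])

```text
time_s: 1.6
position: [0.5766, 0.2457, 0.2301]
tcp_rot: [[-0.783, 0.621, -0.002], [0.621, 0.783, 0.0], [0.002, -0.001, -1.0]]
force: [0.8, -0.4, -0.4]
opening: 0.995
grasp_force: 0.0
```

```bash
python3 - <<'E'
from rig import *
import cv2,numpy as np
s=read_state();print(s["time_s"],s["position"],s["tcp_rot"].round(3).tolist(),s["force"])
ims=[]
for n in("side","wrist"):
    c=capture(n);ims.append(c["color"][:,:,::-1])
cv2.imwrite("pics/p1.png",cv2.resize(np.hstack(ims),(800,300)))
E
```

```text
1.6 [0.57660686 0.24574341 0.2301259 ] [[-0.783, 0.621, -0.002], [0.621, 0.783, 0.0], [0.002, -0.001, -1.0]] [ 0.82071654 -0.43696243 -0.39520125]
```

View pics/p1.png

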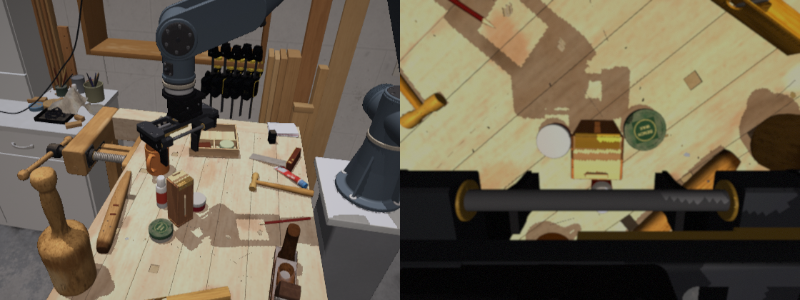

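The wrist view shows the caddy centred (about x=597) and squared between the fingers, so I'll descend and grip.

>>> step_arm([
  [1,0.006,-0.004,-0.16,0],
  [1,0.006,-0.004,-0.32,0],
  [1,0.006,-0.004,-0.44,0],
  [1,0.006,-0.004,-0.484,0],
  [1,0.006,-0.004,-0.484,0],
  [-1,0.006,-0.004,-0.484,0],
  [-1,0.006,-0.004,-0.484,0],
  [-1,0.006,-0.004,-0.484,0],
  [-1,0.006,-0.004,-0.484,0],
  [-1,0.006,-0.004,-0.484,0],
  [-1,0.006,-0.004,-0.484,0],
])

```text
time_s: 2.8
position: [0.5805, 0.243, 0.1103]
tcp_rot: [[-0.782, 0.623, 0.001], [0.623, 0.782, 0.0], [-0.001, 0.001, -1.0]]
force: [-1.6, -0.4, 4.7]
opening: 0.642
grasp_force: 29.9
```

>>> step_arm([
  [-1,0,0,0.05,0],
  [-1,0,0,0.15,0],
  [-1,0,0,0.3,0],
  [-1,-0.04,-0.04,0.4,0],
  [-1,-0.12,-0.12,0.44,0.04],
  [-1,-0.22,-0.22,0.44,0.08],
  [-1,-0.32,-0.33,0.44,0.12],
  [-1,-0.42,-0.44,0.44,0.16],
  [-1,-0.52,-0.55,0.44,0.2],
  [-1,-0.6,-0.65,0.42,0.24],
  [-1,-0.66,-0.71,0.36,0.26],
  [-1,-0.68,-0.732,0.26,0.26],
  [-1,-0.68,-0.732,0.16,0.26],
  [-1,-0.68,-0.732,0.1,0.26],
  [-1,-0.68,-0.732,0.06,0.26],
  [-1,-0.68,-0.732,0.06,0.26],
])

```text
time_s: 4.4
position: [0.4164, 0.0593, 0.1263]
tcp_rot: [[-0.99, -0.142, 0.013], [-0.142, 0.99, -0.001], [-0.013, -0.003, -1.0]]
force: [4.8, -1.3, 4.5]
opening: 0.645
grasp_force: 29.9
```

```bash
python3 - <<'E'
from rig import *
import cv2,numpy as np
s=read_state();print(s["time_s"],s["position"],s["tcp_rot"].round(3).tolist(),s["force"],s["moment"],s["joint_positions"])
ims=[capture(n)["color"][:,:,::-1] for n in("side","scene")]
cv2.imwrite("pics/p2.png",cv2.resize(np.hstack([ims[0][100:400,150:450],ims[1][100:400,100:400]]),(800,400)))
E
```

```text
4.4 [0.41643537 0.05931179 0.12630225] [[-0.99, -0.142, 0.013], [-0.142, 0.99, -0.001], [-0.013, -0.003, -1.0]] [ 4.79705545 -1.30162909  4.47789152] [-0.19916978 -1.26744091 -0.01273536] [-7.22487749e+00  2.56530096e+01  1.16958729e+02  6.89006954e-02
  3.66323798e+01 -1.05444747e+02]
```

View pics/p2.png

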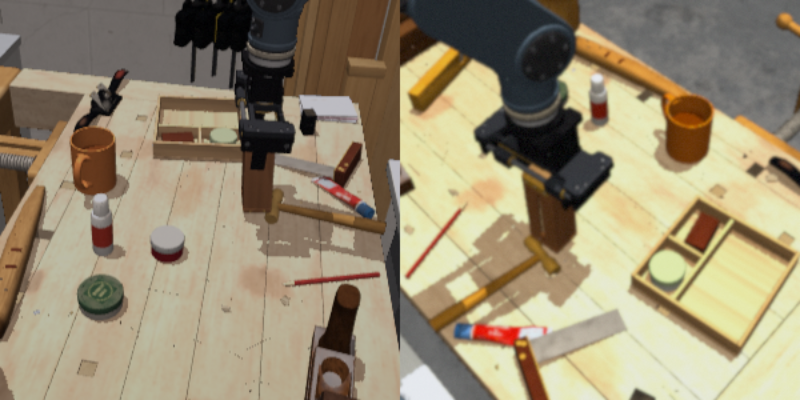

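The caddy hangs upright, but its tail is next to the hammer head and I read 5 N. I'll back off upward and away in +x, then check the force.

>>> step_arm([
  [-1,0.0,0,0.06,0],
  [-1,0.04,0,0.16,0],
  [-1,0.1,0,0.16,0],
  [-1,0.14,0,0.16,0],
  [-1,0.14,0,0.16,0],
  [-1,0.14,0,0.16,0],
  [-1,0.14,0,0.16,0],
])

```text
time_s: 5.2
position: [0.4436, 0.0602, 0.1639]
tcp_rot: [[-0.99, -0.143, -0.003], [-0.143, 0.99, 0.0], [0.003, 0.001, -1.0]]
force: [-0.7, 0.1, -2.7]
opening: 0.644
grasp_force: 29.9
```

```bash
python3 - <<'E'
from rig import *
from h import *
import cv2,numpy as np
s=read_state();print(s["time_s"],s["position"],s["tcp_rot"].round(3).tolist(),s["force"],s["moment"])
A=pickle.load(open("scene0.pkl","rb"))
for p in [(200,280),(207,282),(218,298),(212,303)]: print(ray(A,*p,.02))
c=capture("side");B=pickle.load(open("side0.pkl","rb"))
d=np.abs(c["color"].astype(int)-B["color"]).sum(2)
cv2.imwrite("pics/p3.png",np.hstack([cv2.resize(i[130:330,280:460,::-1],None,fx=2.2,fy=2.2,interpolation=2) for i in (B["color"],c["color"])]))
E
```

```text
5.2 [0.44360041 0.06020055 0.16387927] [[-0.99, -0.143, -0.003], [-0.143, 0.99, 0.0], [0.003, 0.001, -1.0]] [-0.65391698  0.11827261 -2.71615689] [ 0.04354006 -0.00290966 -0.07328653]
[0.37838238 0.07421515 0.02      ]
[0.38544026 0.05984227 0.02      ]
[0.37641876 0.01443139 0.02      ]
[0.36041784 0.01447791 0.02      ]
```

View pics/p3.png

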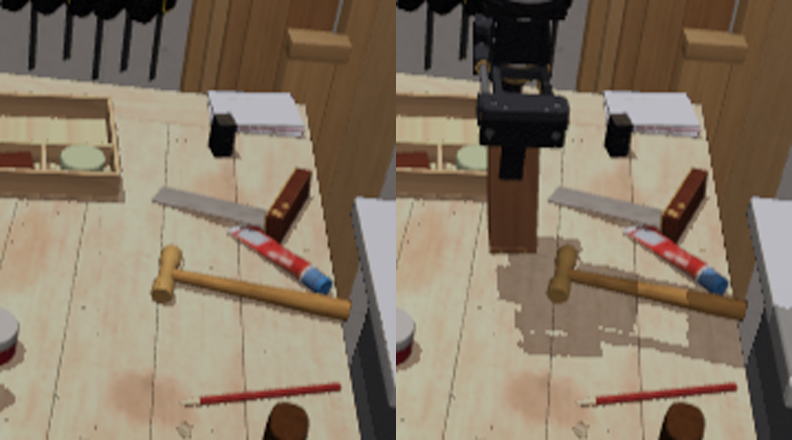

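The hammer sits where it was, at (164,275) in both halves, and the free load reads 2.7 N. Next I'll set the tail down and roll the caddy over it, pivoting in the grip.

>>> step_arm([
  [-1,0,0,-0.1,0],
  [-1,0,0,-0.18,0],
  [-1,0,0,-0.215,0],
  [-1,0,0,-0.228,0],
  [-1,0,0,-0.228,0],
  [-1,0.02,0.003,-0.225,0],
  [-1,0.042,0.006,-0.222,0],
  [-1,0.063,0.009,-0.22,0],
  [-1,0.084,0.012,-0.219,0],
  [-1,0.105,0.015,-0.219,0],
  [-1,0.126,0.018,-0.22,0],
  [-1,0.147,0.021,-0.222,0],
  [-1,0.168,0.024,-0.224,0],
  [-1,0.189,0.027,-0.228,0],
  [-1,0.21,0.03,-0.232,0],
  [-1,0.25,0.036,-0.244,0],
  [-1,0.29,0.042,-0.26,0],
  [-1,0.327,0.047,-0.278,0],
  [-1,0.327,0.047,-0.278,0],
])

```text
time_s: 7.15
position: [0.5321, 0.0723, 0.0982]
tcp_rot: [[-0.99, -0.142, 0.01], [-0.142, 0.99, 0.001], [-0.01, -0.0, -1.0]]
force: [2.1, 2.5, 14.9]
opening: 0.644
grasp_force: 30.0
```

```bash
python3 - <<'E'
from rig import *
import cv2,numpy as np
s=read_state();print(s["time_s"],s["position"],s["force"],s["moment"])
c=capture("side")
cv2.imwrite("pics/p4.png",cv2.resize(c["color"][130:330,190:420,::-1],None,fx=3,fy=3,interpolation=2))
E
```

```text
7.15 [0.53213586 0.07233461 0.09823327] [ 2.06739955  2.49823564 14.86510126] [ 0.72430253 -0.0904145  -0.15725003]
```

View pics/p4.png

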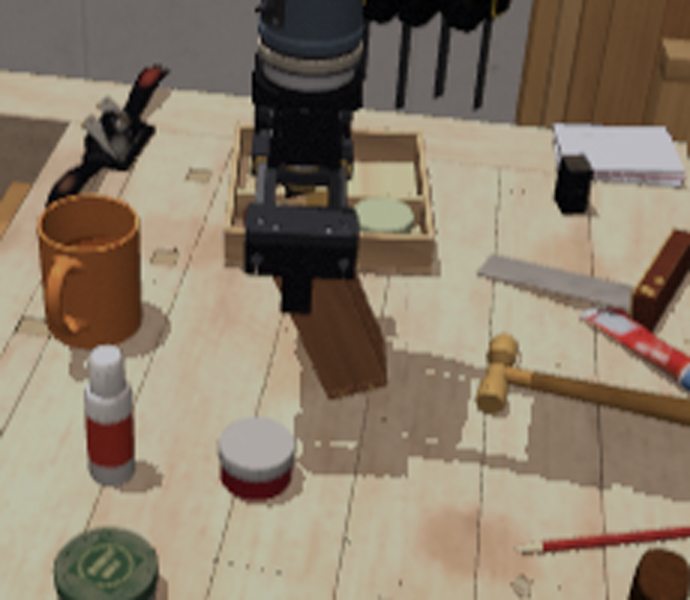

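The caddy is rolling about its tail edge as planned, with the tail edge at about (355,390) and roughly 38° of tilt. I'll continue to flat.

>>> step_arm([
  [-1,0.018,0.003,-0.009,0],
  [-1,0.036,0.005,-0.018,0],
  [-1,0.053,0.008,-0.028,0],
  [-1,0.07,0.01,-0.04,0],
  [-1,0.087,0.012,-0.053,0],
  [-1,0.102,0.015,-0.068,0],
  [-1,0.117,0.017,-0.083,0],
  [-1,0.131,0.019,-0.098,0],
  [-1,0.145,0.021,-0.115,0],
  [-1,0.158,0.023,-0.132,0],
  [-1,0.17,0.025,-0.149,0],
  [-1,0.182,0.026,-0.167,0],
  [-1,0.192,0.028,-0.186,0],
  [-1,0.202,0.029,-0.205,0],
  [-1,0.211,0.03,-0.224,0],
  [-1,0.219,0.032,-0.244,0],
  [-1,0.226,0.033,-0.264,0],
  [-1,0.232,0.033,-0.283,0],
  [-1,0.238,0.034,-0.303,0],
  [-1,0.243,0.035,-0.318,0],
])

```text
time_s: 9.2
position: [0.5919, 0.0804, 0.0171]
tcp_rot: [[-0.99, -0.143, 0.008], [-0.143, 0.99, -0.0], [-0.008, -0.002, -1.0]]
force: [4.3, 0.2, 4.4]
opening: 0.642
grasp_force: 30.0
```

>>> step_arm([
  [-1,0,0,-0.006,0],
  [-1,0,0,-0.01,0],
  [-1,0,0,-0.01,0],
])

```text
time_s: 9.5
position: [0.588, 0.0805, 0.0132]
tcp_rot: [[-0.99, -0.144, 0.001], [-0.144, 0.99, -0.0], [-0.001, -0.0, -1.0]]
force: [3.6, -0.3, 4.2]
opening: 0.64
grasp_force: 30.0
```

>>> step_arm([
  [0.4,0,0,0,0],
  [1,0,0,0,0],
  [1,0,0,0,0],
  [1,0,0,0,0],
  [1,0,0,0.05,0],
  [1,0,0,0.2,0],
  [1,-0.2,0,0.36,0],
  [1,-0.4,0,0.46,0],
  [1,-0.4,0,0.46,0],
])

```text
time_s: 10.4
position: [0.4833, 0.081, 0.1304]
tcp_rot: [[-0.99, -0.144, -0.002], [-0.144, 0.99, 0.0], [0.002, 0.001, -1.0]]
force: [-0.7, -0.0, 0.5]
opening: 0.996
grasp_force: 0.0
```

```bash
python3 - <<'E'
from rig import *
import cv2,numpy as np,pickle
s=read_state();print(s["time_s"],s["position"],s["force"])
o=[]
for n in("side","scene","wrist"):
    c=capture(n);pickle.dump(c,open(n+"5.pkl","wb"));o.append(c["color"][:,:,::-1])
r=lambda i,y,x:cv2.resize(i[y:y+150,x:x+200],(400,300),interpolation=2)
cv2.imwrite("pics/p5.png",np.vstack([np.hstack([r(o[0],140,190),r(o[1],140,190)]),np.hstack([cv2.resize(o[2],(400,300)),r(o[0],190,150)])]))
E
```

```text
10.4 [0.48333928 0.08097932 0.13039109] [-0.66323814 -0.01064952  0.5263558 ]
```

View pics/p5.png

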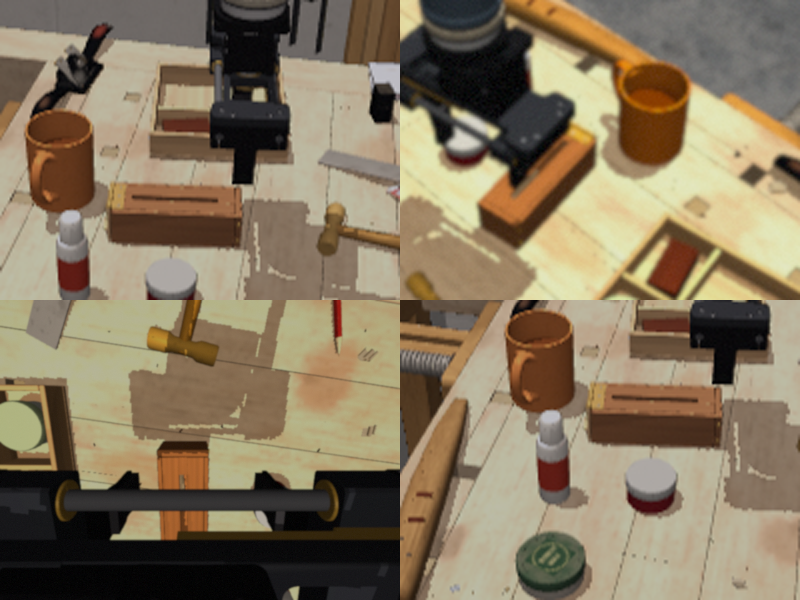

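The caddy lies flat, sight slot up, flap shut at the +x end (left in the side view), with tail base corner at crop (240,248) and nose base corner at (110,243). I'll measure its pose.

```bash
python3 - <<'E'
from h import *
B=pickle.load(open("side5.pkl","rb"))
for n,p,z in [("tail+y bot",(240,248),0),("nose+y bot",(110,243),0),("tail+y top",(241,216),.048),("tail-y top",(242,187),.048),("nose+y top",(110,212),.048),("nose-y top",(115,183),.048)]:
    print(n,(ray(B,190+p[0]/2-.25,140+p[1]/2-.25,z)*1000).round(0))
E
```

```text
tail+y bot [476.  92.   0.]
nose+y bot [626. 114.   0.]
tail+y top [478.  93.  48.]
tail-y top [483.  39.  48.]
nose+y top [625. 115.  48.]
nose-y top [632.  62.  48.]
```

Now test whether a light grip is possible by commanding openings near the caddy's width, since tipping will need the caddy to hinge freely in the pads. I'll regrip near the tail from above.

>>> step_arm([
  [1,0.12,-0.043,0,0],
  [1,0.12,-0.043,-0.2,0],
  [1,0.12,-0.043,-0.35,0],
  [1,0.12,-0.043,-0.44,0],
  [1,0.12,-0.043,-0.464,0],
  [0.27,0.12,-0.043,-0.464,0],
  [0.27,0.12,-0.043,-0.464,0],
  [0.27,0.12,-0.043,-0.464,0],
  [0.27,0.12,-0.043,-0.464,0],
])

```text
time_s: 11.45
position: [0.5187, 0.0698, 0.0133]
tcp_rot: [[-0.99, -0.144, 0.003], [-0.144, 0.99, -0.0], [-0.003, -0.001, -1.0]]
force: [0.5, -0.0, 0.4]
opening: 0.726
grasp_force: 0.0
```

>>> step_arm([
  [0.25,0,0,0,0],
  [0.25,0,0,0,0],
  [0.25,0,0,0,0],
])

```text
time_s: 11.75
position: [0.5181, 0.07, 0.0128]
tcp_rot: [[-0.99, -0.144, 0.001], [-0.144, 0.99, 0.0], [-0.001, -0.0, -1.0]]
force: [-0.8, 1.2, 6.0]
opening: 0.64
grasp_force: 30.0
```

>>> step_arm([
  [0.22,0,0,0,0],
  [0.22,0,0,0,0],
  [0.22,0,0,0,0],
])

```text
time_s: 12.05
position: [0.5181, 0.07, 0.0128]
tcp_rot: [[-0.99, -0.144, 0.001], [-0.144, 0.99, 0.0], [-0.001, -0.0, -1.0]]
force: [-0.5, 1.4, 6.8]
opening: 0.64
grasp_force: 30.0
```

>>> step_arm([
  [0.29,0,0,0,0],
  [0.29,0,0,0,0],
])

```text
time_s: 12.25
position: [0.5179, 0.0699, 0.0123]
tcp_rot: [[-0.99, -0.143, 0.001], [-0.143, 0.99, 0.0], [-0.001, -0.0, -1.0]]
force: [-0.1, 2.6, 1.0]
opening: 0.644
grasp_force: 0.7
```

>>> step_arm([
  [0.282,0,0,0,0],
  [0.282,0,0,0,0],
  [0.282,0,0,0,0],
])

```text
time_s: 12.55
position: [0.5178, 0.0699, 0.0122]
tcp_rot: [[-0.99, -0.144, 0.0], [-0.144, 0.99, 0.0], [-0.0, 0.0, -1.0]]
force: [-0.4, 3.0, 4.5]
opening: 0.647
grasp_force: 8.1
```

>>> step_arm([
  [0.276,0,0,0,0],
  [0.276,0,0,0,0],
  [0.276,0,0,0,0],
])

```text
time_s: 12.85
position: [0.5178, 0.0699, 0.0122]
tcp_rot: [[-0.99, -0.144, 0.0], [-0.144, 0.99, 0.0], [-0.0, 0.0, -1.0]]
force: [0.5, 2.4, 6.1]
opening: 0.644
grasp_force: 16.6
```

Grip force follows the commanded opening (0.29→0.7 N, 0.282→8 N), so the caddy can hinge in a light grip. I'll regrip further tailward for more gravity moment; first check the clutter near the tray.

```bash
python3 - <<'E'
from h import *
A=pickle.load(open("scene0.pkl","rb"));B=pickle.load(open("side0.pkl","rb"))
for p in [(281,395),(281,412),(268,335),(270,345),(195,360),(210,415)]: print(p,(ray(A,*p,.02)*1000).round(0))
for p in [(380,190),(381,200),(350,219)]: print(p,(ray(B,*p,.01)*1000).round(0))
E
```

```text
(281, 395) [ 326. -212.   20.]
(281, 412) [ 305. -232.   20.]
(268, 335) [ 390. -116.   20.]
(270, 345) [ 378. -133.   20.]
(195, 360) [261. -54.  20.]
(210, 415) [ 217. -148.   20.]
(380, 190) [ 312. -255.   10.]
(381, 200) [ 310. -202.   10.]
(350, 219) [392. -92.  10.]
```

>>> step_arm([
  [0.6,0,0,0,0],
  [0.6,0,0,0,0],
  [0.6,-0.05,-0.007,0,0],
  [0.6,-0.092,-0.013,0,0],
  [0.6,-0.092,-0.013,0,0],
  [-1,-0.092,-0.013,0,0],
  [-1,-0.092,-0.013,0,0],
  [-1,-0.092,-0.013,0,0],
  [-1,-0.092,-0.013,0.02,0],
  [-1,-0.092,-0.013,0.1,0],
  [-1,-0.092,-0.013,0.2,0],
  [-1,-0.092,-0.013,0.3,0],
  [-1,-0.092,-0.013,0.3,0],
  [-1,-0.092,-0.013,0.3,0],
])

```text
time_s: 14.25
position: [0.4946, 0.0666, 0.0872]
tcp_rot: [[-0.99, -0.144, 0.0], [-0.144, 0.99, -0.0], [-0.0, -0.0, -1.0]]
force: [-0.2, 0.1, -3.0]
opening: 0.646
grasp_force: 30.0
```

```bash
python3 - <<'E'
from rig import *
import cv2,numpy as np,pickle
s=read_state();print(s["time_s"],s["position"],s["force"],s["moment"],s["opening"])
c=capture("side");pickle.dump(c,open("side6.pkl","wb"))
cv2.imwrite("pics/p6.png",cv2.resize(c["color"][100:340,170:450,::-1],None,fx=2.5,fy=2.5,interpolation=2))
from h import *
# brown-ish silhouette bottom: extreme columns of caddy by diff against side0
B=pickle.load(open("side0.pkl","rb"));d=(np.abs(c["color"].astype(int)-B["color"]).sum(2)>60)
for r in range(190,290,6):
    x=np.where(d[r,200:400])[0]; print(r,(x.min()+200,x.max()+200) if len(x) else None,end=" ")
E
```

```text
14.25 [0.49460873 0.0665874  0.08717458] [-0.18561569  0.08270734 -2.98342872] [0.02405136 0.13440648 0.02128361] 0.6456193739153415
190 (np.int64(290), np.int64(323)) 196 (np.int64(295), np.int64(322)) 202 (np.int64(292), np.int64(322)) 208 (np.int64(244), np.int64(327)) 214 (np.int64(243), np.int64(327)) 220 (np.int64(243), np.int64(327)) 226 (np.int64(243), np.int64(326)) 232 (np.int64(243), np.int64(313)) 238 (np.int64(252), np.int64(334)) 244 (np.int64(242), np.int64(359)) 250 (np.int64(232), np.int64(357)) 256 (np.int64(233), np.int64(380)) 262 (np.int64(233), np.int64(399)) 268 (np.int64(234), np.int64(395)) 274 (np.int64(234), np.int64(399)) 280 (np.int64(235), np.int64(399)) 286 (np.int64(235), np.int64(399))
```

```bash
python3 - <<'E'
from h import *
B=pickle.load(open("side6.pkl","rb"))
for p in [(326.5,229),(243,224),(243.5,231)]: print((ray(B,*p,.074)*1000).round(0))
# expected corner pixels for g=20/26 with TCP (.4946,.0666)
n=np.array([.99,.1435,0]);y=np.array([-.1435,.99,0]);T=np.array([.4946,.0666,0])
for g in(16,20,24): 
    for a,b in((-g,28),(150-g,28)): 
        for z in(.074,.122): print(g,z,proj(B,T+n*a/1000+y*b/1000+[0,0,z]).round(1))
im=B["color"]
for r in (214,220,226,228,230,232,234):print(r,im[r,318:334,0])
E
```

```text
[447.  49.  74.]
[639.  70.  74.]
[632.  95.  74.]
16 0.074 [[312.5 238.8]]
16 0.122 [[314.  221.4]]
16 0.074 [[245.4 236.3]]
16 0.122 [[245.  218.9]]
20 0.074 [[314.3 238.8]]
20 0.122 [[315.8 221.5]]
20 0.074 [[247.2 236.4]]
20 0.122 [[246.8 219. ]]
24 0.074 [[316.1 238.9]]
24 0.122 [[317.7 221.5]]
24 0.074 [[249.  236.4]]
24 0.122 [[248.7 219. ]]
214 [ 21  21  22  22  22  23  25  24  20  29  88  97  98  99 100 103]
220 [ 10  10   9   9  10  18   9  11  18  65 116 117 116 115 115 122]
226 [ 11   9   7  18  62  10   9  27 108 188 188 188 188 188 188 188]
228 [113 157 158 157 157 157 158 165 175 188 188 188 188 188 188 188]
230 [156 188 188 188 187 188 186 176 187 188 187 188 188 188 188 188]
232 [179 188 188 188 187 187 186 176 188 187 188 188 188 188 188 188]
234 [188 188 188 187 187 187 187 187 188 188 188 188 187 187 188 187]
```

>>> step_arm([
  [-1,-0.02,-0.05,0.06,0],
  [-1,-0.08,-0.16,0.06,0],
  [-1,-0.15,-0.3,0.06,0],
  [-1,-0.22,-0.45,0.06,0],
  [-1,-0.3,-0.6,0.06,0],
  [-1,-0.37,-0.75,0.06,0],
  [-1,-0.44,-0.88,0.06,0],
  [-1,-0.5,-0.96,0.06,0],
  [-1,-0.54,-0.99,0.06,0],
  [-1,-0.558,-1,0.06,0],
])

```text
time_s: 15.3
position: [0.3537, -0.1839, 0.101]
tcp_rot: [[-0.99, -0.141, -0.002], [-0.141, 0.99, 0.002], [0.002, 0.002, -1.0]]
force: [-0.2, 0.5, -2.3]
opening: 0.639
grasp_force: 30.0
```

>>> step_arm([
  [-1,0,-0.08,0,0],
  [-1,0,-0.15,0,0],
  [-1,0,-0.166,-0.06,0],
  [-1,0,-0.166,-0.12,0],
  [-1,0,-0.166,-0.17,0],
  [-1,0,-0.166,-0.18,0],
  [-1,0,-0.166,-0.18,0],
])

```text
time_s: 16.0
position: [0.355, -0.2241, 0.0563]
tcp_rot: [[-0.99, -0.144, -0.002], [-0.144, 0.99, 0.002], [0.001, 0.002, -1.0]]
force: [-0.0, -0.5, -3.1]
opening: 0.639
grasp_force: 30.0
```

```bash
python3 - <<'E'
from rig import *
import cv2,numpy as np,pickle
s=read_state();print(s["time_s"],s["position"],s["tcp_rot"].round(3).tolist(),s["force"],s["moment"])
o=[]
for n in ("scene","side"):
    c=capture(n);pickle.dump(c,open(n+"7.pkl","wb"));o.append(c)
from h import *
n=np.array([.99,.1435,0]);y=np.array([-.1435,.99,0]);T=s["position"]*[1,1,0]
A=o[0]
print("expected nose corners (scene), z=43/91")
for b in(-28,28):
  for z in(.043,.091): print(proj(A,T+n*.132+y*b/1000+[0,0,z]).round(1))
E
```

```text
16.0 [ 0.35495341 -0.22410828  0.05631677] [[-0.99, -0.144, -0.002], [-0.144, 0.99, 0.002], [0.001, 0.002, -1.0]] [-0.04694989 -0.53799775 -3.07061363] [-0.01958435  0.16476412  0.03777672]
expected nose corners (scene), z=43/91
[[349.8 334.3]]
[[352.8 322.2]]
[[324.3 318.4]]
[[326.1 305.8]]
```

>>> step_arm([
  [-1,0,0,-0.01,0],
  [-1,0,0,-0.018,0],
  [-1,0,0,-0.018,0],
  [0.284,0,0,-0.018,0],
  [0.285,0,0,-0.018,0],
  [0.285,0,0,-0.018,0],
  [0.285,0,0,-0.014,0],
])

```text
time_s: 16.8
position: [0.3552, -0.225, 0.0536]
tcp_rot: [[-0.99, -0.143, -0.0], [-0.143, 0.99, 0.0], [0.0, 0.0, -1.0]]
force: [-0.3, -1.0, -3.6]
opening: 0.639
grasp_force: 30.0
```

>>> step_arm([
  [-1,0,0,-0.01,0],
  [-1,0,0,-0.018,0],
  [-1,0,0,-0.018,0],
])

```text
time_s: 17.1
position: [0.3548, -0.2249, 0.0491]
tcp_rot: [[-0.99, -0.143, -0.0], [-0.143, 0.99, 0.0], [0.0, 0.0, -1.0]]
force: [-3.0, -0.4, 4.2]
opening: 0.642
grasp_force: 30.0
```

>>> step_arm([
  [0.286,0,0,0,0],
  [0.286,0,0,0,0],
  [0.286,0,0,0,0],
])

```text
time_s: 17.4
position: [0.355, -0.2248, 0.0491]
tcp_rot: [[-0.99, -0.143, -0.0], [-0.143, 0.99, 0.0], [0.0, 0.0, -1.0]]
force: [-3.5, -0.0, 4.0]
opening: 0.638
grasp_force: 30.0
```

>>> step_arm([
  [0.288,0,0,0,0],
  [0.288,0,0,0,0],
])

```text
time_s: 17.6
position: [0.355, -0.2248, 0.0491]
tcp_rot: [[-0.99, -0.144, -0.0], [-0.144, 0.99, 0.0], [0.0, 0.0, -1.0]]
force: [-4.3, -1.2, 4.7]
opening: 0.642
grasp_force: 30.0
```

>>> step_arm([
  [0.294,0,0,0,0],
  [0.294,0,0,0,0],
])

```text
time_s: 17.8
position: [0.3557, -0.2252, 0.0489]
tcp_rot: [[-0.99, -0.143, 0.001], [-0.143, 0.99, -0.001], [-0.001, -0.001, -1.0]]
force: [-1.0, 0.5, -0.9]
opening: 0.644
grasp_force: 0.1
```

>>> step_arm([
  [0.3,0,0,0,0],
  [0.3,0,0,0,0],
])

```text
time_s: 18.0
position: [0.3558, -0.2253, 0.0489]
tcp_rot: [[-0.99, -0.143, 0.001], [-0.143, 0.99, -0.001], [-0.001, -0.001, -1.0]]
force: [0.6, 0.6, -0.4]
opening: 0.649
grasp_force: 0.0
```

```bash
python3 - <<'E'
from rig import *
import numpy as np,pickle,cv2
from h import *
for n in ("scene","side"):
    c=capture(n);pickle.dump(c,open(n+"8.pkl","wb"));p=pickle.load(open(n+"7.pkl","rb"))
    d=(np.abs(c["color"].astype(int)-p["color"]).sum(2)>70).astype(np.uint8)
    k,l,st,ce=cv2.connectedComponentsWithStats(d)
    print(n,[tuple(s) for s in st[1:] if s[4]>15])
s=read_state();print(s["time_s"],s["force"],s["grasp_force"])
E
```

```text
scene [(np.int32(0), np.int32(0), np.int32(103), np.int32(209), np.int32(3702)), (np.int32(150), np.int32(0), np.int32(13), np.int32(11), np.int32(62)), (np.int32(267), np.int32(0), np.int32(41), np.int32(231), np.int32(2101)), (np.int32(227), np.int32(18), np.int32(13), np.int32(8), np.int32(47)), (np.int32(177), np.int32(20), np.int32(13), np.int32(13), np.int32(85)), (np.int32(230), np.int32(23), np.int32(8), np.int32(7), np.int32(30)), (np.int32(193), np.int32(31), np.int32(13), np.int32(11), np.int32(88)), (np.int32(99), np.int32(107), np.int32(110), np.int32(144), np.int32(2035)), (np.int32(271), np.int32(173), np.int32(5), np.int32(4), np.int32(17)), (np.int32(291), np.int32(187), np.int32(9), np.int32(11), np.int32(24)), (np.int32(286), np.int32(198), np.int32(4), np.int32(8), np.int32(25)), (np.int32(0), np.int32(211), np.int32(3), np.int32(9), np.int32(16)), (np.int32(238), np.int32(221), np.int32(49), np.int32(44), np.int32(482)), (np.int32(274), np.int32(222), np.int32(8), np.int32(9), np.int32(35)), (np.int32(317), np.int32(224), np.int32(20), np.int32(30), np.int32(120)
[... 3172 characters left out ...]
21), np.int32(152), np.int32(3), np.int32(17), np.int32(17)), (np.int32(369), np.int32(154), np.int32(12), np.int32(4), np.int32(24)), (np.int32(315), np.int32(160), np.int32(15), np.int32(28), np.int32(184)), (np.int32(335), np.int32(163), np.int32(31), np.int32(21), np.int32(288)), (np.int32(362), np.int32(162), np.int32(27), np.int32(5), np.int32(43)), (np.int32(375), np.int32(174), np.int32(15), np.int32(7), np.int32(60)), (np.int32(332), np.int32(186), np.int32(43), np.int32(16), np.int32(346)), (np.int32(400), np.int32(205), np.int32(14), np.int32(8), np.int32(31)), (np.int32(448), np.int32(226), np.int32(24), np.int32(31), np.int32(108))]
18.1 [ 0.87050742 -0.20022427 -0.18199841] 0.0
```

The zero grip and changed nose region imply the tail sank to the bench with the underside leaning on the tray wall (about 19° nose-up, dowels still inside). I'll go lower, take the tail from open with a light grip, and use the wall as the hinge.

>>> step_arm([
  [0.6,0,0,0,0],
  [0.6,0,0,0,0],
  [0.6,0,0,-0.06,0],
  [0.6,0,0,-0.11,0],
  [0.6,0,0,-0.122,0],
  [0.292,0,0,-0.122,0],
  [0.292,0,0,-0.122,0],
  [0.292,0,0,-0.122,0],
])

```text
time_s: 18.9
position: [0.3554, -0.2252, 0.019]
tcp_rot: [[-0.99, -0.144, 0.001], [-0.144, 0.99, -0.001], [-0.0, -0.001, -1.0]]
force: [-0.2, 0.0, 1.2]
opening: 0.668
grasp_force: 0.0
```

>>> step_arm([
  [0.286,0,0,0,0],
  [0.286,0,0,0,0],
])

```text
time_s: 19.1
position: [0.3555, -0.2253, 0.0189]
tcp_rot: [[-0.99, -0.144, 0.001], [-0.144, 0.99, -0.001], [-0.001, -0.001, -1.0]]
force: [-0.1, -0.1, 0.2]
opening: 0.642
grasp_force: 0.3
```

```bash
python3 - <<'E'
from rig import *
import numpy as np,pickle,cv2
o=[]
for n in ("scene","side"):
    c=capture(n);pickle.dump(c,open(n+"9.pkl","wb"));o.append(c["color"][:,:,::-1])
s=read_state();print(s["time_s"],s["force"],s["grasp_force"],s["opening"])
cv2.imwrite("pics/p9.png",np.hstack([cv2.resize(o[0][220:380,230:390],(400,400),interpolation=2),cv2.resize(o[1][130:230,270:400],(400,308),interpolation=2)[:,:] if 0 else cv2.resize(o[1][110:240,270:400],(400,400),interpolation=2)]))
E
```

```text
19.2 [ 0.29599581 -0.99083795  0.81824685] 1.8440982878382783 0.6417330596847627
```

View pics/p9.png

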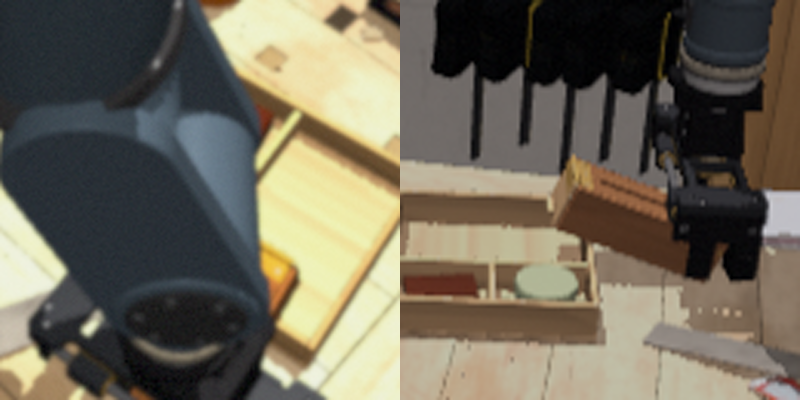

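As inferred: in the side view the caddy leans nose-up on the tray's end wall, flap shut (nose at (575,185)), tail between the fingers.

>>> step_arm([
  [0.286,0,0,0,0],
  [0.286,0,0,0,0],
])

```text
time_s: 19.4
position: [0.3555, -0.2254, 0.0188]
tcp_rot: [[-0.99, -0.144, 0.001], [-0.144, 0.99, -0.001], [-0.001, -0.001, -1.0]]
force: [-1.5, -1.2, 4.1]
opening: 0.644
grasp_force: 3.9
```

>>> step_arm([
  [0.286,0,0,0.02,0],
  [0.286,0,0,0.04,0],
  [0.286,0,0,0.065,0],
])

```text
time_s: 19.7
position: [0.3547, -0.2245, 0.035]
tcp_rot: [[-0.99, -0.143, -0.001], [-0.143, 0.99, 0.001], [0.001, 0.001, -1.0]]
force: [-1.1, 0.2, -2.0]
opening: 0.645
grasp_force: 1.8
```

>>> step_arm([
  [0.285,0.002,0,0.018,0],
  [0.285,0.004,0,0.036,0],
  [0.285,0.007,0.001,0.054,0],
  [0.285,0.01,0.002,0.071,0],
  [0.285,0.015,0.002,0.088,0],
  [0.285,0.02,0.003,0.105,0],
])

```text
time_s: 20.3
position: [0.3603, -0.2242, 0.0614]
tcp_rot: [[-0.99, -0.144, 0.0], [-0.144, 0.99, -0.0], [-0.0, -0.0, -1.0]]
force: [-0.9, -0.3, -1.8]
opening: 0.644
grasp_force: 2.9
```

```bash
cat > look.py <<'E'
import sys
from rig import *
from h import *
import cv2
s=read_state();print(s["time_s"],s["position"].round(4),s["force"].round(1),s["moment"].round(2),s["grasp_force"])
c=capture("side");tag=sys.argv[1];pickle.dump(c,open(f"side_{tag}.pkl","wb"))
im=c["color"].astype(int);H=cv2.cvtColor(c["color"],cv2.COLOR_RGB2HSV)
B=pickle.load(open("side0.pkl","rb"))["color"].astype(int)
d=np.abs(im-B).sum(2)>70
x0,x1,y0,y1=[int(v) for v in sys.argv[2:6]];st=2
for r in range(y0,y1,st):
    print("%3d "%r+"".join((" " if not d[r,x] else "#" if im[r,x].sum()<150 else "b" if H[r,x,0]<14 and H[r,x,1]>90 else "y" if H[r,x,0]<30 and H[r,x,1]>80 else ".") for x in range(x0,x1)))
E
python3 look.py a 290 380 150 215
```

```text
20.3 [ 0.3603 -0.2242  0.0614] [-0.9 -0.3 -1.8] [ 0.04  0.15 -0.01] 2.8857062310999027
150                                                                 #y.  ####.. ##############
152                                                                      . ###  ##y ##  #  ###
154                                                                    .    ##  #####        #
156                                                                    #. # ##  .####       ##
158                                                                    ####..   ..#... ..#... 
160                                                                    #####.  .#.  #  ...#.. 
162                                                                   ####################### 
164                             y yyyyy           .           ##       ##y####################
166                            yyyyyyyybbbbbbbbbbbbbbbbbbbbbbbbbbybbbbbb######################
168                            yyyyy yybbbbbbbbbbbbbbbbbbbbbbbbbbbbbbbbbb#####################
170                            yyyyy yybbbbbbbbbbbbbbbbbbbbbbbb
[... 1421 characters left out ...]
................................   
202                                                     .. ...................................
204                                                                           ................
206                                                                         ..................
208                                                                          .................
210                                                                           ...............y
212                                                                             ... ..y.      
214                                                                             .....yy.yyyyyy
```

>>> step_arm([
  [0.285,0.006,0.001,0.017,0],
  [0.285,0.013,0.002,0.034,0],
  [0.285,0.02,0.003,0.05,0],
  [0.285,0.028,0.004,0.066,0],
  [0.285,0.037,0.005,0.082,0],
  [0.285,0.046,0.007,0.097,0],
  [0.285,0.056,0.008,0.112,0],
  [0.285,0.067,0.01,0.126,0],
])

```text
time_s: 21.15
position: [0.3772, -0.2217, 0.0929]
tcp_rot: [[-0.99, -0.143, 0.0], [-0.143, 0.99, -0.0], [-0.0, -0.0, -1.0]]
force: [-0.3, 0.2, -1.3]
opening: 0.637
grasp_force: 2.9
```

```bash
python3 look.py b 290 370 150 205
```

```text
21.15 [ 0.3772 -0.2217  0.0929] [-0.3  0.2 -1.3] [ 0.06  0.11 -0.  ] 2.889438324532705
150                                                               ############# ####
152                                                               ##################
154                                                               #y################
156                                                               ##################
158                                                            bb bb################
160                                                       bbbbbbbbbb################
162                                             bb bbbbbbbbbbbbbbbb#################
164                                         bbbbbbbbbbbbbbb#bbbbbbbbbbbbbb######### 
166                                 bbbbbbbbbbbbbbbbbbbbbbbbbbbbbbbbbbbbb#########  
168                       yyy yybbbbbbbbbbbbbbbb bbbbbbbbbbbbbbbbbbb#bbb##########  
170                      yyyyyyybbbbb#bbbbbbbbbbbbbbbbbbbbbb#bbbbbbbbbbb############
172                      y yy yybbbbbbbbbbbbbbbbbbbbb##bbbbbbbbbbbbbbb########
[... 666 characters left out ...]
     ...............
190                        yyy ybbbbbbbyyyy                           ..............
192                        yyyyyyyyyyyyyyyy     .........  .          ..............
194                          yyyyyyyyyyyyyy     ..............................y.....
196                                             ....................................
198                                             ....................................
200                                             ....................................
202                                                  .  ............................
204                                                                        .........
```

>>> step_arm([
  [0.285,0.011,0.002,0.014,0],
  [0.285,0.023,0.003,0.027,0],
  [0.285,0.036,0.005,0.04,0],
  [0.285,0.049,0.007,0.052,0],
  [0.285,0.049,0.007,0.052,0],
  [0.285,0.049,0.007,0.052,0],
])

```text
time_s: 21.8
position: [0.3896, -0.2201, 0.1057]
tcp_rot: [[-0.99, -0.144, 0.001], [-0.144, 0.99, -0.001], [-0.001, -0.001, -1.0]]
force: [1.3, 0.4, -1.5]
opening: 0.643
grasp_force: 2.9
```

```bash
python3 look.py c 270 370 140 200
```

```text
21.8 [ 0.3896 -0.2201  0.1057] [ 1.3  0.4 -1.5] [ 0.04 -0.17  0.01] 2.8895849690127307
140                                                                               #     .##.########   #
142                                                                              .##### ..##########  ##
144                                                                              ####  #####..####.   ##
146                                                                              ###   #################
148                                                                              ##y  ##################
150                                                                               ##  ##################
152                                                                                #  ##################
154                                                                                   ##################
156                                                                            bbbb  ###################
158                                                                 
[... 1436 characters left out ...]
         yy   ybbbbbbbbbbbbbb bbbbb..                 ................
188                                        yy    bbbbbbbbbbbbbb bby.                  ..................
190                                      ..yyyy yybbbbbbbbbbbyb                       ..................
192                                        yyyyyyyybbbbbyyyyyyy     .........         ..................
194                                        yyy y yyyyyyyyyyyyyy     ..........................y...y.....
196                                                                 ....................................
198                                                                 ....................................
```

>>> step_arm([
  [0.285,0.014,0.002,0.012,0],
  [0.285,0.028,0.004,0.023,0],
  [0.285,0.028,0.004,0.023,0],
  [0.285,0.028,0.004,0.023,0],
  [0.285,0.028,0.004,0.023,0],
])

```text
time_s: 22.35
position: [0.3964, -0.2191, 0.1114]
tcp_rot: [[-0.99, -0.143, 0.001], [-0.143, 0.99, -0.0], [-0.0, -0.0, -1.0]]
force: [1.3, 0.4, -0.8]
opening: 0.643
grasp_force: 2.9
```

```bash
python3 look.py d 260 365 150 200
```

```text
22.35 [ 0.3964 -0.2191  0.1114] [ 1.3  0.4 -0.8] [ 0.06 -0.18 -0.03] 2.9005301625756275
150                                                                                        ###  #############
152                                                                                       .##   #############
154                                                                                     bbb##   #############
156                                                                                  bbbbbb##   #############
158                                                                            bbbbbbbbbbbbb bb b##########  
160                                                                          bbbbbbbbbbbbbbbbbb b#########b  
162                                                                       bbbbbb  bbbbbbbbbbbb b##########b  
164                                                                 b bbbbbbbbbbbbbbbbbbbb#bb# ###########   
166                                                                bbbbbbbbbbbbbbbbbbbbbbbbb bb###########   
168                   
[... 1037 characters left out ...]
bbbb bbbb..                .............
188                                            yyyy....yyybbbbbbbbbbbbbbb by                  ...............
190                                          yyyyyyyyyyyyyybbbbbbbbbbbbbb                      ..............
192                                           yyyyyyyyyyyyyyybbbbbbbyyyyy     .....  ..        ..............
194                                                 yyyy y yyyyyyyyyyyyyy     ..........................y...y
196                                                                           ...............................
198                                                                           ...............................
```

>>> step_arm([
  [0.285,0.015,0.002,0.01,0],
  [0.285,0.03,0.004,0.02,0],
  [0.285,0.03,0.004,0.02,0],
  [0.285,0.03,0.004,0.02,0],
  [0.285,0.03,0.004,0.02,0],
])

```text
time_s: 22.9
position: [0.4039, -0.2181, 0.1164]
tcp_rot: [[-0.99, -0.144, 0.001], [-0.144, 0.99, -0.0], [-0.0, -0.0, -1.0]]
force: [1.5, -0.9, -1.7]
opening: 0.643
grasp_force: 2.9
```

```bash
python3 look.py e 260 365 150 200
```

```text
22.9 [ 0.4039 -0.2181  0.1164] [ 1.5 -0.9 -1.7] [ 0.01 -0.14 -0.06] 2.893773999528797
150                                                                                     ######  #############
152                                                                                    #######  #############
154                                                                                  bbbb####  ##############
156                                                                             bbbbbbbbbbbbbbb##########    
158                                                                           bbbbbbbbbbbbbb b #########bb   
160                                                                        bbbbbbbbbbbbbbbbb # ########bbb#  
162                                                                     bbbbbb    bbbbbbb###   #########bbb  
164                                                                #bbbbbbbbbbbbbbbbbb#bbbbb# ##########by   
166                                                               bbbbbbbbbbbbbbbbbbbbbbbbb# ###########bb   
168                     
[... 1035 characters left out ...]
bbbb bbby.               ...............
188                                           yyyyyyyy.ybb##bbbbbbbbbbbbb bb                .................
190                                           yyyy..yyyyyybbbbbbbbbbbbbbb                    ................
192                                         yyyyyyyy.y.yyyyybbbbbbbbbyyyy     .....  ..     .................
194                                                 yyyyyy.yyyyyyyyyyyyyy     ..........................y...y
196                                                                           ...............................
198                                                                           ...............................
```

```bash
cat > bay.py <<'E'
import sys
from rig import *
from h import *
import cv2
nm=sys.argv[1];ref=sys.argv[2]
c=capture(nm);pickle.dump(c,open(f"{nm}_bay.pkl","wb"));A=pickle.load(open(ref,"rb"))
t=np.array([.5355,-.1645,0]);ex=np.array([.9898,.1426,0]);ey=np.array([-.1426,.9898,0])
# rectify bay at z=.012: tray x -85..85 (cols, 2mm), y +19..-87 (rows, 4mm)
gx=np.arange(-84,85,2);gy=np.arange(19,-88,-4)
P=np.array([[t+ex*x/1e3+ey*y/1e3+[0,0,.012] for x in gx] for y in gy])
def s(c):
    q=proj(c,P.reshape(-1,3)).astype(np.float32)
    return cv2.remap(cv2.GaussianBlur(c["color"],(3,3),0),q[:,:1].reshape(len(gy),-1),q[:,1:].reshape(len(gy),-1),1).astype(int)
a,b=s(A),s(c)
d=(b.sum(2)-a.sum(2))//3
for r in range(len(gy)): print("%4d "%gy[r]+"".join("#" if v<-60 else "-" if v<-18 else "+" if v>18 else " " for v in d[r]))
E
python3 bay.py scene scene0.pkl
```

```text
19    -##########################------     ---------------#######################------
  15    -###################################--##########################################--
  11    -################################################################################-
   7    -################################################################################-
   3    -################################################################################-
  -1    -################################################################################-
  -5    -################################################################################-
  -9    -################################################################################-
 -13    -######################################################################--#######--
 -17    -####################################################################-       -----
 -21    -####################################################################-  ++++++    
 -25    -####################################################################-  ++++++++++
 -29    -#
[... 654 characters left out ...]
####################- +++++++++++++++++++++++++++++++++++++++++
 -61  --#######################################- +++++++++++++++++++++++++++++++++++++++++
 -65   -#######################################- +++++++++++++++++++++++++++++++++++++++++
 -69 + -#######################################-  ++++++++++++++++++++++++++++++++++++++++
 -73    -#######################################---   ++++++++++++++++++++++++++++++++++++
 -77    --##########################################-- +++++++++++++++++++++++++++++++++++
 -81    --###########################################-- ++++++++++++++++++++++++++++++++++
 -85    ---##########################################-- ++++++++++++++++++++++++++++++++++
```

```bash
python3 bay.py side side0.pkl; python3 - <<'E'
import pickle,cv2
c=pickle.load(open("side_bay.pkl","rb"));g=cv2.cvtColor(c["color"],cv2.COLOR_RGB2GRAY)
for r in range(168,196,2): print(r," ".join("%2d"%(v//10) for v in g[r,268:325]))
E
```

```text
19                                                                                      
  15                                                                                      
  11                                                                                      
   7                                                                                      
   3                                                                                      
  -1                                                                                      
  -5                                                                                      
  -9                                                                                      
 -13                                                                                      
 -17           ---------      ------      ----                                            
 -21   ----------####--------------------------                                           
 -25  --------##########--------#--------------                                           
 -29 -----
[... 3104 characters left out ...]

188 16  6 11 12 15 17 16 16 16 16 16 17 17 17 17 17 17 17 17 17 17 17 17 17 16 16 17 17 17 17 17 17 17 15 11 10 11  9  8 10 11 11 11 10  7  5  5  5  5  5  5  5  5  5  5  5  5
190 12  7 11 12 15 17 16 16 16 16 16 17 17 17 16 17 17 17 17 17 17 17 17 17 16 16 17 17 17 17 17 17 16 16 11 10 10  9 11 11 10  9  8  9 10  8  6  5  5  5  5  5  5  5  5  5  5
192  9 11 11 13 17 17 16 16 15 16 17 17 17 17 17 17 17 17 17 17 17 17 17 17 16 16 17 17 17 17 17 17 14 13 11 11  9 11 10  9 10 10 10  9  9  9 10  9  7  5  5  5  5  5  5  6  8
194  7 14 14 14 14 14 14 14 13 14 14 14 14 13 14 14 14 14 14 15 15 16 16 16 16 16 16 17 17 17 17 17 15 14 15 15 15 15 15 15 14 13 12 13 13 14 14 13 13 12  9  7  7  8 12 12 12
```

```bash
python3 - <<'E'
from h import *
B=pickle.load(open("side_bay.pkl","rb"))
n=np.array([.99,.1435,0]);y=np.array([-.1435,.99,0])
G=np.array([.4039,-.2181,.1274])
for th in (25,30,35,40,45,50):
    t=np.radians(th);a=n*np.cos(t)-[0,0,np.sin(t)];u=n*np.sin(t)+np.array([0,0,np.cos(t)])
    f=lambda s,v:proj(B,G+y*.028+a*s+u*v)[0].round(0)
    print(th,"bottom edge",f(-.018,-.024),f(.05,-.024),f(.1,-.024),f(.132,-.024),"top",f(.132,.024),f(.06,.024))
E
```

```text
25 bottom edge [363. 167.] [339. 175.] [321. 181.] [311. 185.] top [304. 171.] [329. 162.]
30 bottom edge [363. 166.] [340. 176.] [323. 183.] [313. 188.] top [305. 175.] [329. 164.]
35 bottom edge [364. 165.] [342. 177.] [326. 185.] [316. 191.] top [306. 178.] [329. 166.]
40 bottom edge [364. 164.] [343. 178.] [328. 187.] [318. 193.] top [308. 182.] [330. 168.]
45 bottom edge [365. 163.] [345. 178.] [330. 189.] [322. 196.] top [310. 185.] [330. 169.]
50 bottom edge [365. 163.] [346. 179.] [333. 190.] [325. 198.] top [313. 188.] [331. 171.]
```

>>> step_arm([
  [0.285,0.01,0.001,0.007,0],
  [0.285,0.02,0.003,0.014,0],
  [0.285,0.031,0.004,0.021,0],
  [0.285,0.031,0.004,0.021,0],
  [0.285,0.031,0.004,0.021,0],
  [0.285,0.031,0.004,0.021,0],
])

```text
time_s: 23.65
position: [0.4114, -0.2169, 0.1216]
tcp_rot: [[-0.99, -0.144, 0.0], [-0.144, 0.99, -0.0], [-0.0, -0.0, -1.0]]
force: [-1.0, -0.0, -1.2]
opening: 0.645
grasp_force: 2.9
```

```bash
cat > g.py <<'E'
import sys
from rig import *
from h import *
import cv2
s=read_state();print(s["time_s"],s["position"].round(4),s["force"].round(1),s["moment"].round(2),s["grasp_force"])
c=capture("side");pickle.dump(c,open("side_g.pkl","wb"));g=cv2.cvtColor(c["color"],cv2.COLOR_RGB2GRAY)
x0,x1,y0,y1=[int(v) for v in sys.argv[1:5]]
for r in range(y0,y1,2): print(r," ".join("%2d"%(v//10) for v in g[r,x0:x1]))
E
python3 g.py 270 345 160 200
```

```text
23.65 [ 0.4114 -0.2169  0.1216] [-1.  -0.  -1.2] [ 0.02  0.01 -0.05] 2.892533806780193
160 10 10 10 10 10 10 10 10 10 10 10 10 10 10 10 10 10 10 10 10 10 10  9  2  1  3 10 10 10 10 10 10 10 10 10 10 10 10 10 10 10 10 10 10 10 10 10 10 10 10 10 10  4  1  2  8 10  7 10 10 10 10  8  6  6  9 10 10 10  9 10  7  7  5  5
162 15 15 15 15 15 12 12 12 10 10 10 10 10 10 10 10 10 10 10 10 10 10 10  8  9 10 10 10 10 10 10 10 10 10 10 10 10 10 10 10 10 10 10 10 10 10 10 10 10 10 10 10  2  4  7 10 10 10 10  8  7  6  8  9 10 10  9  9  8  8  5  5  5  5  5
164 17 17 17 17 17 17 17 17 17 17 17 17 17 17 16 16 16 15 15 15 15 15 15 15 12 12 12 10 10 10 10 10 10 10 10 10 10 10 10 10 10 10 10 10 10 10 10 10 10 10  8  9 10 11 10 10  8  8  6  8  9 10 10 10  9  8  8  5  5  5  5  5  5  5  5
166 17 17 17 17 17 17 17 17 17 17 17 17 17 17 17 17 17 17 17 17 17 17 17 17 17 17 17 17 17 17 17 17 17 16 16 16 15 15 15 15 15 15 12 12 12 10 10 10 10 10  9 10 10  9  8  6 10  9 10 10 10  9  9  7  5  5  5  5  5  5  5  5  5  5  4
168 17 17 17 17 17 17 17 17 17 17 17 17 17 17 17 17 17 17 17 17 17 17 17 17 17 17 17 17 17 17 17 
[... 2866 characters left out ...]
5 15 12 15 14
194 14 14 14 14 14 14 13 14 14 14 14 13 14 14 14 14 14 15 15 16 16 16 16 16 16 17 17 17 17 17 15 14 15 15 15 15 15 15 13 13 12 13 14 14 14 13 12 10  9  8 12 12 12 12 12 12 10 12 11  4  8 16 16 10 11 12 11 11 11 11 11 11 11 11 11
196  9  9  9  9  9  9  9  9  9  9  9  9  9  9  9  9  9  9  9  9  9  9  9  9  9  9  9  9 10 16 14  8  8  8  8  8  9  9  9 10 12 14 15 16 16 16 16 16 16 17 17 17 16 14 13 13 13 13 13 14 14 13 16 11 12 12 11 11 11 11 11 11 11 11 12
198  8  8  8  8  8  8  8  8  8  8  8  8  8  8  8  8  8  8  7  8  8  8  8  8  9  9  9  9 10 16 15  9  9  9  9  9  9  9 13 15 17 17 17 17 17 17 17 17 17 17 17 17 17 17 16 14 10  8  8  8  9 10 16 14 12 12 11 11 11 11 11 11 11 11 12
```

```bash
cat > fit.py <<'E'
import sys
from h import *
from scipy.optimize import least_squares
B=pickle.load(open("side_g.pkl","rb"))
n=np.array([.99,.1435,0]);y=np.array([-.1435,.99,0])
def fit(G,top,bot):
    G=np.array(G)
    def line(p,v):
        t,s,h=p;a=n*np.cos(t)-np.array([0,0,np.sin(t)]);u=n*np.sin(t)+np.array([0,0,np.cos(t)])
        C=G+y*.028+u*(h+v);return proj(B,[C,C+a*.1])
    def res(p):
        o=[]
        for pts,v in((top,.024),(bot,-.024)):
            l=line(p,v);d=l[1]-l[0];d/=np.hypot(*d)
            o+=[ (q[0]-l[0,0])*d[1]-(q[1]-l[0,1])*d[0] for q in pts]
        return np.array(o+[0.0])
    r=least_squares(lambda p:res([p[0],0,p[1]]),[.7,0.])
    return np.degrees(r.x[0]),r.x[1]*1000,r.cost
if __name__=="__main__":
    print(fit([.4114,-.2169,.1326],[(320,176),(317,178),(314,180),(311,182),(328,170)],[(342,178),(339,180),(336,182),(333,184)]))
E
python3 fit.py
```

```text
(np.float64(45.81775287171551), np.float64(-2.7561701196801436), np.float64(1.2663963056094993))
```

The caddy is at about 46°, but its flap hinge is only about 46 mm above the bay floor, so the 47 mm flap likely catches on the floor. I'll lock the grip and lift the mouth to free it.

>>> step_arm([
  [-1,0,0,0,0],
  [-1,0,0,0,0],
  [-1,0,0,0,0],
  [-1,0,0,0.02,0],
  [-1,0.01,0.001,0.045,0],
  [-1,0.02,0.003,0.07,0],
  [-1,0.02,0.003,0.07,0],
  [-1,0.02,0.003,0.07,0],
  [-1,0.02,0.003,0.07,0],
])

```text
time_s: 24.6
position: [0.4163, -0.2161, 0.139]
tcp_rot: [[-0.99, -0.144, -0.0], [-0.144, 0.99, 0.0], [0.0, 0.0, -1.0]]
force: [0.4, -0.8, -1.9]
opening: 0.64
grasp_force: 30.0
```

```bash
python3 g.py 268 345 160 196
```

```text
24.6 [ 0.4163 -0.2161  0.139 ] [ 0.4 -0.8 -1.9] [0.1  0.14 0.01] 29.999900604598224
160 10 10 10 10 10 10 10 10 10 10 10 10 10 10 10 10 10 10 10 10 10 10 10 10  9  2  1  3 10 10 10 10 10 10 10 10 10 10 10 10 10 10 10 10 10 10 10 10 10  9  7 10 10 10 10  7  5  6  9 10 10 10  9  9  8  5  5  5  5  5  5  5  5  5  4  5  4
162 15 15 15 15 15 15 15 12 12 12 10 10 10 10 10 10 10 10 10 10 10 10 10 10 10  8  8 10 10 10 10 10 10 10 10 10 10 10 10 10 10 10 10 10 10 10  8 10 10 10 10  9  8  6  6  9  9 10 10  9 10  7  5  5  5  5  5  5  5  5  5  5  5  4  4  5  4
164 17 17 17 17 17 17 17 17 17 17 17 17 17 17 17 17 16 16 16 15 15 15 15 15 15 15 12 12 12 10 10 10 10 10 10 10 10 10 10 10 10 10 10  8 10 10  9 10  9  8  7  6  8  9 10  9  9 10  7  6  4  5  5  5  5  5  5  5  5  5  5  5  4  5  5  5  5
166 17 17 17 17 17 17 17 17 17 17 17 17 17 17 17 17 17 17 17 17 17 17 17 17 17 17 17 17 17 17 17 17 17 17 17 16 16 16 15 15 12 10  9  9 10  9  9  8  6  8  9 10 10  9  9  8  7  4  5  5  5  5  5  5  5  5  5  5  5  5  5  5  5  5  5  4  5
168 17 17 17 17 17 17 17 17 17 17 17 17 17 17 17 17 17 17 17 17 17 17 17 17 
[... 2513 characters left out ...]
12  7 11 11 15 16 16 16 16 16 16 17 17 16 16 17 17 17 17 17 17 17 17 17 16 16 16 17 17 17 16 10  9 10 10  9  8  8  9  9  9  8 10 10 11 11 11 11 10 10 12 12 12 12 12 12 12 12 12 12  9  4  6 14 14 17 17 17 17 17 17 17 17 17 17 17 17
192  9 11 11 12 17 16 16 16 14 16 16 17 17 16 16 17 17 17 17 17 17 17 17 17 16 16 16 17 17 15 13 12  9  9  8  9 10  9  9  9 11 12 11 10 11 11 11 11 11 11 12 12 12 12 11 11 11 12 12 12 11  4  7 16 16 11 11 12 15 15 15 15 15 15 15 15 14
194  7 14 14 14 14 14 14 13 13 13 13 14 14 13 14 14 14 14 14 15 15 16 16 16 16 16 16 17 17 16 16 15 15 14 15 15 14 14 14 15 14 14 14 13 14 14 14 13 13 13 13 12 12 12 12 12 12 12 10 12 11  4  8 16 16 10 11 11 11 11 11 11 11 11 11 11 11
```

>>> step_arm([
  [-1,0.02,0.003,0,0],
  [-1,0.05,0.007,0,0],
  [-1,0.08,0.012,0,0],
  [-1,0.11,0.016,0,0],
  [-1,0.14,0.02,0,0],
  [-1,0.17,0.025,0,0],
  [-1,0.2,0.029,0,0],
  [-1,0.2,0.029,0,0],
  [-1,0.2,0.029,0,0],
])

```text
time_s: 25.55
position: [0.4665, -0.2088, 0.139]
tcp_rot: [[-0.99, -0.144, -0.0], [-0.144, 0.99, 0.0], [0.0, 0.0, -1.0]]
force: [-0.1, 0.3, -2.0]
opening: 0.642
grasp_force: 30.0
```

```bash
python3 g.py 262 335 166 198
```

```text
25.55 [ 0.4665 -0.2088  0.139 ] [-0.1  0.3 -2. ] [-0.03  0.11 -0.02] 29.99993887846358
166 17 17 17 17 17 17 17 17 17 17 17 17 17 17 17 17 17 17 17 17 17 17 17 17 17 17 17 16 14 12  9 10  9  8  7  6  9  9  9  9  9  8  8  4  5  4  5  5  5  5  5  5  5  5  5  5  5  5  5  5  5  5  4  5  5  5  5  5  4  9 10 10 10
168 17 17 17 17 17 17 17 17 17 17 17 17 17 17 17 17 17 17 17 17 17 17 17 15 16 14 13 12 12 10  9  9  6  8  9 10  9  9 10  8  5  5  5  5  5  5  5  5  5  5  5  5  5  5  5  5  5  5  4  5  5  5  5  5  5  8 14 15 15 12 12 12 10
170 17 17 17 17 17 17 17 15 17 16 16 17 17 17 16 17 17 17 17 17 17 17 16 10 15 11 13 13 13 10  9  9  9  9  9 10  6  6  5  5  5  4  5  5  5  5  5  5  5  5  5  5  5  5  5  5  5  5  5  5  5  5  5  9 15 17 17 17 17 17 17 17 17
172 17 17 17 17 17 17 16 16 13 12 12 12 13 13 12 12 13 13 13 13 14 14 13  9 15 11 13 12 13 10 10 10  9  7  7  5  5  4  5  5  5  5  5  5  5  5  5  5  5  5  5  5  5  5  5  5  5  5  5  6  9 15 17 17 17 17 17 17 17 17 17 17 17
174 17 17 17 17 17 17 15 16  7  7  7  7  7  7  7  7  7  7  7  7  7  7  7 10 15 11 13 12 11  9  9  8  5  5  5  5  5  5  5 
[... 1854 characters left out ...]
2 15 15 12  9  4  5 10 11 11 11
192 15 17 17 17 16 16  9 11 11 12 17 16 16 16 14 16 16 17 17 16 14 11  9  9  9  8  9  9  9  8  9 10 11 11 11 11 11 11 11 11 11 12 12 12 12 12 12 12 11 10 11 11 11 11 11 11 11 12 12 12 11 11 11 11 12 12 11  4  6 10 10 11 11
194 16 17 17 17 16 16  7 14 14 14 14 14 14 13 13 13 13 14 14 13 14 13 13 13 13 14 14 15 14 13 14 14 15 15 15 15 15 15 15 14 15 15 15 15 15 15 14 14 14 14 13 14 14 13 13 13 13 12 12 12 12 12 12 12 10 12 11  4  6 11 11 10 11
196 17 17 17 17 16 16  5  9  8  9  9  9  8  9  9  9  9  9  9  9  9  9  8  9  8  9  9  9  9  8  9  8  8  9  8  8 10 16 14  8  8  8  8  8  9  9  9  9 12 13 15 16 16 16 16 16 16 17 17 17 16 14 13 13 13 13  9  9 10  8 10  9 12
```

```bash
python3 - <<'E'
import pickle,cv2
for f in("side0","side_g"):
    c=pickle.load(open(f"{f}.pkl","rb"));g=cv2.cvtColor(c["color"],cv2.COLOR_RGB2GRAY)
    for r in range(182,196): print(r," ".join("%2d"%(v//10) for v in g[r,296:334]))
E
python3 bay.py scene scene0.pkl | cut -c1-92
```

```text
182  9  8  8  8  8  9  9  9  8  8  8  8  8  9  8  8  8  8  8  8  8  8  8  8  8  8  8  8  8  8  8  7  6  6 16 16 17 16
183 14 14 14 14 14 14 14 11 11 14 10 10 10 10  8  8  8  8  9  9  9  8  8  9  9  8  8  8  8  8  8  8  6  7 16 16 17 17
184 17 17 17 17 17 17 17 15 15 17 15 15 15 15 14 14 14 14 14 14 15 15 15 15 15 15 14 14 14 14 15 14  6  7 16 16 17 17
185 17 17 17 17 17 17 17 17 17 17 17 17 17 17 16 16 16 16 17 17 17 17 17 17 17 17 17 17 17 17 17 17  8  7 16 16 16 17
186 17 17 17 17 17 17 17 17 17 17 17 17 17 17 16 16 16 16 17 17 17 17 17 17 17 17 17 17 17 17 17 17  9  7 14 16 13 17
187 17 17 17 17 17 17 17 17 17 17 17 17 17 17 16 16 16 16 17 17 17 17 17 17 17 17 17 17 17 17 17 17 10  7 13 15 11 17
188 17 17 17 17 17 17 17 17 17 17 17 17 17 17 16 16 16 16 17 17 17 17 17 17 17 17 17 17 17 17 17 17 12  6 11 15 12 15
189 17 17 17 17 17 17 17 17 17 17 17 17 17 17 16 16 16 16 17 17 17 17 17 17 17 17 17 17 17 17 17 17 12  6  9 16 14 15
190 17 17 17 17 17 17 17 17 17 17 17 17 17 17 16 16 16 16 17 17 17 17 17 17 17 17 17 17 17 17 17 17 13  6  7 16 15 17
191 17 17 17 17 17 17 17 17 17 17 17 1
[... 3960 characters left out ...]
             --###########################################---  
 -61        ++++++++++++++++++++++++++++  ###########################################---  
 -65        +++++++++++++++++++++++++++++ -##########################################---- 
 -69        +++++++++++++++++++++++++++++++    -#####-----############################--  
 -73        ++++++++++++++++++++++++++++++++++  -####################################---  
 -77        +++++++++++++++++++++++++++++++++++ -####################################---  
 -81     -  +++++++++++++++++++++++++++++++++++ -####################################---- 
 -85     --  ++++++++++++++++++++++++++++++++++ -######################################---
```

```bash
python3 - <<'E'
import pickle
c=pickle.load(open("side_g.pkl","rb"))["color"]
for r in range(178,195,2): print(r," ".join("%d/%d/%d"%tuple(v//10) for v in c[r,280:301]))
c=pickle.load(open("scene_bay.pkl","rb"))["color"]
E
python3 - <<'E'
import sys;sys.path.insert(0,".")
from h import *
import os;os.chdir(".")
B=pickle.load(open("side_g.pkl","rb"));A=pickle.load(open("scene_bay.pkl","rb"))
n=np.array([.99,.1435,0]);y=np.array([-.1435,.99,0]);G=np.array([.4665,-.2088,.150])
t=np.radians(46);a=n*np.cos(t)-[0,0,np.sin(t)];u=n*np.sin(t)+np.array([0,0,np.cos(t)])
for nm,s,h,b in(("hinge+",.132,.0212,.028),("hinge-",.132,.0212,-.028),("edge+",.132,-.0268,.028),("edge-",.132,-.0268,-.028)):
    P=G+a*s+u*h+y*b;print(nm,P.round(3),proj(B,P).round(0),proj(A,P).round(0))
P=G+a*.132+u*.0212
for b in(.025,-.025):
    Q=P+y*b-[0,0,.047];print("flap end",Q.round(3),proj(B,Q).round(0),proj(A,Q).round(0))
E
```

```text
178 10/8/5 10/8/5 10/8/5 10/8/5 9/7/5 12/9/6 10/8/6 10/7/5 9/6/4 7/4/3 7/4/3 7/4/3 7/4/3 7/4/2 7/4/2 7/4/2 7/4/2 7/4/3 7/4/3 7/4/3 7/4/3
180 10/8/5 10/8/5 10/8/5 10/7/5 9/7/4 11/8/6 9/7/5 10/8/5 9/7/5 9/6/4 7/4/2 7/4/2 7/4/2 7/4/2 7/4/2 7/4/3 7/4/3 7/4/3 7/4/3 7/4/3 7/4/3
182 12/10/7 16/14/10 14/12/9 12/9/7 10/8/6 10/8/5 9/7/5 11/9/7 12/10/8 11/10/8 10/8/6 8/6/4 7/4/3 7/4/3 7/4/3 7/4/3 7/4/3 7/4/3 7/5/3 7/4/3 7/4/3
184 18/16/13 16/14/11 18/16/12 12/10/7 11/8/6 11/8/6 12/10/8 11/10/8 12/10/8 11/9/7 11/9/7 10/8/7 8/7/5 8/6/4 7/5/3 7/4/3 7/4/3 7/4/3 7/4/3 7/5/3 7/4/3
186 18/16/13 18/15/12 18/16/12 13/11/8 11/9/6 11/9/7 12/10/8 11/9/7 11/9/7 11/9/7 10/8/6 9/7/6 10/9/7 11/9/7 9/8/6 7/5/4 8/5/3 7/4/3 7/5/3 7/4/3 7/4/3
188 18/16/13 16/15/12 12/10/7 10/8/6 11/9/6 9/8/6 11/9/7 11/9/7 10/9/7 9/8/6 9/7/6 11/9/7 10/9/7 10/8/6 9/8/6 13/11/8 14/12/9 10/7/5 8/5/3 10/7/5 12/9/7
190 18/16/13 18/16/13 14/12/9 10/8/5 9/7/5 11/9/7 11/9/7 10/8/7 9/8/6 10/8/6 11/9/7 10/9/7 9/8/6 9/8/6 12/10/7 13/10/8 13/11/8 13/11/8 12/10/8 13/11/8 13/11/8
192 18/16/13 18/16/13 16/14/11 13/11/8 11/9/7 11/9/7 10/8/6 9/8/6 10/8/7 11/9/7 10/9/7 9/8/6 10/8/7 12/10/8 13/10/8 13/10/8 13/11/8 14/11/8 14/11/8 13/11/8 13/11/8
194 15/14/10 15/13/10 15/14/11 15/13/10 15/13/9 15/13/9 15/13/9 16/14/10 16/14/11 16/14/11 15/13/10 15/13/10 16/14/11 16/14/11 16/15/11 17/15/12 17/15/12 17/15/12 17/15/12 17/15/12 17/15/11
hinge+ [ 0.568 -0.166  0.07 ] [[289. 178.]] [[349. 279.]]
hinge- [ 0.576 -0.221  0.07 ] [[289. 168.]] [[375. 294.]]
edge+ [ 0.534 -0.171  0.036] [[301. 189.]] [[339. 300.]]
edge- [ 0.542 -0.226  0.036] [[301. 179.]] [[364. 315.]]
flap end [ 0.569 -0.169  0.023] [[288. 192.]] [[348. 292.]]
flap end [ 0.576 -0.218  0.023] [[288. 183.]] [[370. 305.]]
```

Diagonal streaks below the mouth, from (293,186) to (289,192), show dowels protruding with their tips on the bay floor. I'll draw the caddy slowly back so they slide out and lie down.

>>> step_arm([
  [-1,-0.01,-0.001,0.004,0],
  [-1,-0.03,-0.004,0.01,0],
  [-1,-0.05,-0.007,0.017,0],
  [-1,-0.07,-0.01,0.023,0],
  [-1,-0.09,-0.013,0.03,0],
  [-1,-0.11,-0.016,0.037,0],
  [-1,-0.13,-0.019,0.043,0],
  [-1,-0.15,-0.022,0.05,0],
  [-1,-0.15,-0.022,0.05,0],
])

```text
time_s: 26.55
position: [0.4283, -0.2145, 0.1518]
tcp_rot: [[-0.99, -0.143, -0.0], [-0.143, 0.99, 0.0], [0.0, 0.0, -1.0]]
force: [-0.3, 0.5, -2.7]
opening: 0.64
grasp_force: 30.0
```

```bash
python3 g.py 268 335 164 198
```

```text
26.55 [ 0.4283 -0.2145  0.1518] [-0.3  0.5 -2.7] [0.01 0.1  0.01] 29.999827367719263
164 17 17 17 17 17 17 17 17 17 17 17 17 17 17 17 17 16 16 16 15 15 15 15 15 15 15 12 12 12 10 10 10  9 10 11 11 13 11  9  9  7  6  8  9 10 10  9 10  7  5  5  4  5  5  5  5  5  5  5  5  5  5  5  5  5  5  5
166 17 17 17 17 17 17 17 17 17 17 17 17 17 17 17 17 17 17 17 17 17 17 17 17 17 17 17 17 17 17 15  9 15  9 13 13 13 11 10  9  9 10  9  9 10  7  6  5  5  4  5  5  5  5  5  5  5  5  5  5  5  5  5  5  5  5  5
168 17 17 17 17 17 17 17 17 17 17 17 17 17 17 17 17 17 17 17 17 17 17 17 17 17 17 17 17 17 13 10  9 15 10 13 12 13 11 10  9  9  9  8  7  5  5  5  4  5  5  5  5  5  5  5  5  5  5  5  5  5  5  5  5  5  5  5
170 17 15 17 17 17 17 17 17 17 17 17 17 17 17 17 17 17 17 17 17 17 17 17 17 17 17 17 17 15 11 10 13 15 10 13 12 13 11  9  8  8  5  5  5  5  5  5  5  5  5  5  5  5  5  5  5  5  5  5  5  5  5  5  5  5  5 10
172 16 16 13 12 12 12 13 13 12 12 13 13 13 13 14 14 13 14 14 14 16 16 16 16 16 15 14 14 12 11 10 10 13 10 11 10 10  8  5  5  5  5  5  5  5  5  5  5  5  5  5  5  5  5  5  5  5  5  5  5  5  5  5 10
[... 1769 characters left out ...]
1 11 12 12 12 11 11 11 11 11 11 11 12 12 12 12 12 11 12 11 12 12  9  4  6 14 14 17 17
192  9 11 11 12 17 16 16 16 14 16 16 16 17 16 16 14 14 12  9  9 10 12 10  9  8  8  9  9 10 10 10 10 10 10 10 10  9  9  9  9  9  9  9  9 11 11 11 11 11 11 11 12 12 12 11 11 11 11 11 12 11  4  7 16 16 12 15
194  7 14 14 14 14 14 14 13 13 13 13 14 14 13 14 14 13 13 13 15 14 15 13 14 13 14 15 15 15 15 15 15 15 14 15 15 15 15 15 15 14 14 14 13 13 14 14 13 13 13 13 11 12 12 12 12 12 12 10 12 11  4  8 16 16 10 11
196  5  8  9  8  9  9  9  9  8  9  9  9  9  9  9  9  9  9  9  9  8  8  9  9  8  9  8  8  8  8 10 16 14  8  8  8  8  8  9  9  9  9 12 13 15 16 16 16 16 16 16 17 17 17 16 14 13 13 13 13 13 13 14 13 16 11 12
```

>>> step_arm([
  [-1,-0.02,-0.003,-0.004,0],
  [-1,-0.04,-0.006,-0.01,0],
  [-1,-0.06,-0.009,-0.016,0],
  [-1,-0.08,-0.012,-0.022,0],
  [-1,-0.1,-0.015,-0.028,0],
  [-1,-0.12,-0.017,-0.032,0],
  [-1,-0.12,-0.017,-0.032,0],
])

```text
time_s: 27.3
position: [0.398, -0.2185, 0.1433]
tcp_rot: [[-0.99, -0.143, -0.001], [-0.143, 0.99, 0.001], [0.001, 0.001, -1.0]]
force: [0.4, -0.1, -1.7]
opening: 0.644
grasp_force: 30.0
```

```bash
python3 g.py 268 335 164 198;  python3 bay.py scene scene0.pkl | cut -c1-92
```

```text
27.3 [ 0.398  -0.2185  0.1433] [ 0.4 -0.1 -1.7] [ 0.06  0.09 -0.01] 29.999809458386153
164 17 17 17 17 17 17 17 17 17 17 17 17 17 17 17 17 16 16 16 15 15 15 15 15 15 15 12 12 12 10 10 10 10 10 10 10 10 10 10 10 10 10 10 10 10 10 10 10 10 10  9  9 10  9  9  7  6  8  9 10 10 10  9  8  8  5  5
166 18 17 17 17 17 17 17 17 17 17 17 17 17 17 17 17 17 17 17 17 17 17 17 17 17 17 17 17 17 17 17 17 18 17 17 16 16 16 15 15 15 15 15 15 12 10 11 11  9 10 10 10  7  5  6  9 10 10 10  9  9  8  5  5  5  5  5
168 17 17 17 17 17 17 17 17 17 17 17 17 17 17 17 17 17 17 17 17 17 17 17 17 17 17 17 17 17 17 17 17 17 17 17 17 17 17 17 17 17 16 15 16 14 13 13 13 10  9  9  7  9 10 10 10  9 10  7  6  5  5  5  5  5  5  5
170 17 15 17 17 17 17 17 17 17 17 17 17 17 17 17 17 17 17 17 17 17 17 17 17 17 17 17 17 17 17 17 17 17 17 17 17 17 17 17 17 16 10 10 15 12 13 13 13 11  9 10 10  9  9 10  6  6  5  5  5  5  5  5  5  5  5  5
172 16 16 13 13 12 12 13 13 13 13 13 13 13 14 14 14 13 14 14 14 16 16 16 16 16 15 15 17 17 17 16 17 17 16 16 16 16 16 16 16 11  9 11 15 11 13 13 13 11 10  9 10  7  7  5  5  5  5  5  5  5  5  5 
[... 4228 characters left out ...]
###########################-       ++++++++++++++++++++++++++++
 -61 ++ -############################################-  ++++++++++++++++++++++++++++++++++
 -65 ++ --###########################################-- ++++++++++++++++++++++++++++++++++
 -69    ----###########################################----  +++++++++++++++++++++++++++++
 -73   -####################################################- ++++++++++++++++++++++++++++
 -77   -####################################################-- +++++++++++++++++++++++++++
 -81   -####################################################-- +++++++++++++++++++++++++++
 -85   -####################################################-  +++++++++++++++++++++++++++
```

>>> step_arm([
  [-1,0,0,0.04,0],
  [-1,0,0,0.12,0],
  [-1,0,0,0.2,0],
  [-1,0,0,0.28,0],
  [-1,0,0,0.28,0],
  [-1,0,0,0.28,0],
])

```text
time_s: 28.0
position: [0.3991, -0.2187, 0.214]
tcp_rot: [[-0.99, -0.144, 0.001], [-0.144, 0.99, -0.001], [-0.001, -0.001, -1.0]]
force: [0.0, -0.5, -2.0]
opening: 0.641
grasp_force: 30.0
```

```bash
cat > rect.py <<'E'
import sys
from rig import *
from h import *
import cv2
s=read_state();print(s["time_s"],s["force"].round(2),s["moment"].round(2))
t=np.array([.5355,-.1645,0]);ex=np.array([.9898,.1426,0]);ey=np.array([-.1426,.9898,0])
gx=np.arange(-90,93,3);gy=np.arange(20,-92,-3)
P=np.array([[t+ex*x/1e3+ey*y/1e3+[0,0,.014] for x in gx] for y in gy])
for nm in sys.argv[1:]:
    c=capture(nm);pickle.dump(c,open(f"{nm}_r.pkl","wb"))
    q=proj(c,P.reshape(-1,3)).astype(np.float32).reshape(len(gy),len(gx),2)
    g=cv2.remap(cv2.cvtColor(c["color"],cv2.COLOR_RGB2GRAY),q[:,:,0],q[:,:,1],1)
    print(nm)
    for r in range(len(gy)): print("%4d "%gy[r]+" ".join("%2d"%(v//10) for v in g[r]))
E
python3 rect.py scene side
```

```text
28.0 [ 0.02 -0.46 -2.  ] [0.06 0.13 0.02]
scene
  20  9  8  8  8  8  8  7  7  8  8  8  8  8  8  7  7  6  6  7  8  7  7  7  7  7  5  2  2  1  1  1  1  1  1  1  0  0  1  1  1  1  1  2  1  2  3  3  3  3  3  3  2  2  1  1  1  1  1  1  1  1
  17  8  8  8  8  8  8  7  7  8  8  8  8  8  8  8  7  6  6  7  7  7  7  7  7  7  5  3  2  1  1  1  1  1  1  0  0  0  0  1  1  1  1  1  2  2  3  3  3  4  3  3  3  2  2  2  1  1  1  1  1  1
  14  8  8  8  8  8  8  8  7  8  8  8  8  8  8  7  7  6  6  7  7  7  8  7  7  7  5  3  2  1  1  1  1  1  1  1  1  1  0  0  1  1  2  2  3  3  3  3  3  3  3  3  3  3  2  2  2  2  2  2  2  2
  11  8  8  8  8  8  8  7  7  8  8  8  8  8  8  7  7  6  6  7  8  7  7  7  7  7  6  3  2  1  0  1  1  1  1  1  1  1  1  1  1  2  2  2  3  3  3  3  3  3  3  3  3  3  3  3  3  3  3  3  3  3
   8  8  8  8  8  8  8  8  7  8  8  8  8  8  8  7  7  6  6  7  8  7  7  7  7  8  6  3  1  1  0  1  1  1  1  1  1  1  1  1  1  2  3  3  3  3  3  3  3  3  3  3  3  3  3  3  3  3  3  3  3  3
   5  8  8  8  8  8  8  7  7  8  8  8  8  8  8  7  7  6  6  7  8  7  7  7  7  8  6  2  2  1  0  1  1  1  1  1  0
[... 12540 characters left out ...]
8  8  8  8  8  8  8  8  8  8  8  9  9  9  8  8  8  8  8  8  8  8  8  9  9  8  8  8  8  8  9  9  9  9  8  8  8  8  8  8  8  8  8  8  7 13
 -85 10  4  6  8  8  8  8  8  8  8  8  8  8  8  8  8  8  8  8  8  8  8  8  8  8  8  8  8  8  8  8  8  8  8  8  8  8  8  8  8  8  8  8  8  8  8  8  8  8  8  8  8  8  8  8  8  8  8  7  7 14
 -88  9  4  6  7  8  8  8  8  8  8  8  8  8  8  8  8  8  8  8  8  8  8  8  8  8  8  8  8  8  8  8  8  8  8  8  8  8  8  8  8  8  8  8  8  8  8  8  8  8  8  8  8  8  8  8  8  8  8  7  7 15
 -91  9  5  6  7  7  7  8  8  8  8  8  8  8  8  8  8  8  8  8  8  8  8  8  8  8  8  8  8  8  8  8  8  8  8  8  8  8  8  8  8  8  8  8  8  8  8  8  8  8  8  8  8  8  8  8  8  8  8  8  6 15
```

The side view now shows dowels lying along the bay around tray x -40…+42 mm. With the empty caddy still in hand, I'll level it by reversing the arc on the tray wall.

>>> step_arm([
  [-1,0.03,0.004,-0.12,0],
  [-1,0.05,0.007,-0.26,0],
  [-1,0.05,0.007,-0.34,0],
  [-1,0.05,0.007,-0.367,0],
  [-1,0.032,0.005,-0.379,0],
  [-1,0.014,0.002,-0.391,0],
  [-1,0,0,-0.402,0],
  [-1,-0.014,-0.002,-0.414,0],
  [-1,-0.027,-0.004,-0.426,0],
  [-1,-0.04,-0.006,-0.439,0],
  [-1,-0.063,-0.009,-0.466,0],
  [-1,-0.084,-0.012,-0.495,0],
  [-1,-0.103,-0.015,-0.526,0],
  [-1,-0.118,-0.017,-0.558,0],
  [-1,-0.131,-0.019,-0.592,0],
  [-1,-0.141,-0.02,-0.626,0],
  [-1,-0.146,-0.021,-0.648,0],
  [-1,-0.146,-0.021,-0.648,0],
])

```text
time_s: 29.9
position: [0.3619, -0.2237, 0.0506]
tcp_rot: [[-0.99, -0.143, -0.001], [-0.143, 0.99, 0.001], [0.001, 0.002, -1.0]]
force: [-1.1, -1.0, 0.2]
opening: 0.641
grasp_force: 30.0
```

```bash
python3 look.py h 300 375 156 194
```

```text
29.9 [ 0.3619 -0.2237  0.0506] [-1.1 -1.   0.2] [-0.15  0.14 -0.1 ] 30.001040333881974
156                                                           . #### ## ####   
158                                                         .    ##  #####     
160                                                         #..# ##  .###### # 
162                   y y yy                                ####..#  ....#.  ..
164                   yyyyyyybbbbb                         ######.   .# #..  ..
166                   yyyyyyybbbbbbbbbbbbbbbbbb            ####################
168                 yyyyyyyyybbbbbbbbbbbbbbbbbbbbbbbbbbbbbbb#y#################
170                 yyyyyyyyybbbbbbbbbbbbbbbbbbbbbbbbbbbbbbb###################
172                yyyybybbbbbbbbbbbbbbbbbbbbbbbbbbbbbbbbbbbb##################
174                yyyybbbbbbbbb#bbbbbbbbbbbbbbbbbbbbbbbbbbbb##################
176              .y            #bbbbbb#bbbbbb##bbbbbbbbbbbbbb##################
178              .y            # bbbbbbbbbbbbbbbbbbbbbbbbbbbb###b############b.
180              yyy             bbbbbbbbbbbbbbbbbbbbbbbbbbbbbbbbbb#########bb 
182                       b       bbbbbbbbbbbbbbbbbbbbbbbbbbbbbbbb##########b. 
184                ybbbbbbbbbbbb  bbbbbbbbbbbbbbbbbbbbbbbb#################yb..
186                  yyyybbbbbbbb bbbbbbbbbbbbbbbbbbbbbbbbbbbbb#b##########b...
188                               bbbbbbbbbbbbbbbbbbbbb###b################y...
190 ......           yyyyyyyyyyyy             ..ybybbbbbbbbbbbbb##########b....
192 ...y.y.yyy.yy.  ...yyyyyyyyyy     ............ .........bbbbbbbbbbb#bb.....
```

>>> step_arm([
  [-1,0,0,0.06,0],
  [-1,0,0,0.16,0],
  [-1,0,0,0.28,0],
  [-1,0.04,0.08,0.32,0],
  [-1,0.09,0.2,0.32,0],
  [-1,0.15,0.34,0.32,0],
  [-1,0.22,0.48,0.32,0],
  [-1,0.28,0.62,0.32,0],
  [-1,0.34,0.76,0.32,0],
  [-1,0.4,0.88,0.3,0],
  [-1,0.44,0.96,0.24,0],
  [-1,0.444,0.98,0.14,0],
  [-1,0.444,0.98,0.04,0],
  [-1,0.444,0.98,-0.06,0],
  [-1,0.444,0.98,-0.11,0],
  [-1,0.444,0.98,-0.125,0],
  [-1,0.444,0.98,-0.135,0],
  [-1,0.444,0.98,-0.135,0],
])

```text
time_s: 31.75
position: [0.4741, 0.022, 0.02]
tcp_rot: [[-0.99, -0.144, 0.002], [-0.144, 0.99, 0.0], [-0.003, 0.0, -1.0]]
force: [-0.9, 4.5, 21.5]
opening: 0.642
grasp_force: 30.0
```

>>> step_arm([
  [-1,0,0,0.012,0],
  [0.289,0,0,0.012,0],
  [0.289,0,0,0.012,0],
  [0.29,0,0,0.012,0],
  [0.291,0,0,0.012,0],
  [0.292,0,0,0.012,0],
  [0.293,0,0,0.012,0],
  [0.295,0,0,0.012,0],
  [0.3,0,0,0.012,0],
  [0.36,0,0,0.012,0],
  [1,0,0,0.012,0],
  [1,0,0,0.012,0],
  [1,0,0,0.012,0],
  [1,0,0,0.06,0],
  [1,0,0,0.2,0],
  [1,-0.1,0.1,0.4,0],
  [1,-0.2,0.4,0.7,0],
  [1,-0.3,0.7,0.9,0],
  [1,-0.3,0.9,1,0],
  [1,-0.3,1,1,0],
])

```text
time_s: 33.75
position: [0.4105, 0.197, 0.229]
tcp_rot: [[-0.99, -0.143, 0.002], [-0.143, 0.99, 0.0], [-0.002, -0.0, -1.0]]
force: [0.8, 0.2, 0.4]
opening: 0.994
grasp_force: 0.0
```

>>> step_arm([
  [1,-0.2,0.3,0,0],
  [1,-0.4,0.6,0,0],
  [1,-0.4,0.8,0,0],
  [1,-0.4,0.8,0,0],
])

```text
time_s: 34.15
position: [0.3186, 0.3738, 0.2275]
tcp_rot: [[-0.99, -0.144, 0.001], [-0.144, 0.99, 0.0], [-0.001, 0.0, -1.0]]
force: [1.1, 0.4, -0.1]
opening: 1.002
grasp_force: 0.0
```

```bash
python3 - <<'E'
from rig import *
from h import *
import cv2
s=read_state();print(s["time_s"],s["position"],s["force"].round(2))
for nm in("scene","side"): pickle.dump(capture(nm),open(nm+"_f.pkl","wb"))
A=pickle.load(open("scene_f.pkl","rb"))
t=np.array([.5355,-.1645,0]);ex=np.array([.9898,.1426,0]);ey=np.array([-.1426,.9898,0])
gx=np.arange(-90,91,3);gy=np.arange(20,-92,-3)
P=np.array([[t+ex*x/1e3+ey*y/1e3+[0,0,.012] for x in gx] for y in gy]).reshape(-1,3)
def rs(c):
    q=proj(c,P).astype(np.float32).reshape(len(gy),len(gx),2)
    return cv2.remap(cv2.cvtColor(c["color"],cv2.COLOR_RGB2GRAY),q[:,:,0],q[:,:,1],1).astype(int)
a=rs(A);b=rs(pickle.load(open("scene0.pkl","rb")))
for r in range(len(gy)): print("%4d "%gy[r]+"".join(" " if abs(v)<8 else "." if 0>v>-25 else "-" if -60<v<0 else "#" if v<0 else "+" for v in a[r]-b[r]))
E
```

```text
34.15 [0.31859986 0.37380618 0.22750137] [ 1.14  0.43 -0.14]
  20                                                              
  17                                                              
  14                                                              
  11                                                              
   8                                                              
   5                                                              
   2                                                              
  -1                                                              
  -4                                                              
  -7                                                              
 -10                    ...                                       
 -13                .. .--.............                           
 -16               .---##-.     .................                 
 -19            ...---###-.                .......                
 -22          .-#-....--#---..... .    ++         +               
 -25          .##-   + ..--.------
[... 744 characters left out ...]
..--......               
 -61                                                              
 -64                                                              
 -67                                                              
 -70                                                              
 -73                                                              
 -76                                                              
 -79                                                              
 -82                                                              
 -85                                                              
 -88                                                              
 -91
```

```bash
python3 - <<'E'
from h import *
import cv2
for nm in("scene","side"):
    c=pickle.load(open(nm+"_f.pkl","rb"));p=pickle.load(open(nm+"0.pkl","rb"))
    d=(np.abs(c["color"].astype(int)-p["color"]).sum(2)>80).astype(np.uint8)
    st=cv2.connectedComponentsWithStats(cv2.morphologyEx(d,cv2.MORPH_OPEN,np.ones((3,3),np.uint8)))[2]
    print(nm,[tuple(int(v) for v in s) for s in st[1:] if s[4]>25])
c=pickle.load(open("side_f.pkl","rb"));H=cv2.cvtColor(c["color"],cv2.COLOR_RGB2HSV);im=c["color"].astype(int);B=pickle.load(open("side0.pkl","rb"))["color"].astype(int)
d=np.abs(im-B).sum(2)>60
for r in range(208,262,2):
    print("%3d "%r+"".join(" " if not d[r,x] else "#" if im[r,x].sum()<190 else "b" if H[r,x,0]<14 and H[r,x,1]>90 else "y" if H[r,x,0]<30 and H[r,x,1]>80 else "." for x in range(240,335)))
# expected outline if flat: tail at tool(.474,.022) minus 18mm
n=np.array([.99,.1435,0]);y=np.array([-.1435,.99,0]);T=np.array([.474,.022,0])
for nm,s,b,z in(("tail+bot",-.018,.028,0),("nose+bot",.132,.028,0),("tail+top",-.018,.028,.048),("nose+top",.132,.028,.048),("nose-top",.132,-.028,.048)): print(nm,proj(c,T+n*s+y*b+[0,0,z]).round(1))
E
```

```text
scene [(0, 0, 49, 77, 3271), (2, 68, 97, 83, 3274), (200, 143, 26, 33, 508), (78, 158, 13, 12, 109), (195, 176, 34, 36, 713), (0, 189, 7, 12, 74), (68, 211, 7, 7, 34), (233, 215, 64, 72, 2383), (32, 216, 77, 57, 1926), (85, 233, 17, 11, 88), (346, 309, 6, 5, 26), (341, 323, 12, 11, 62), (47, 331, 29, 37, 692), (19, 333, 24, 9, 129), (3, 349, 7, 15, 66), (35, 353, 11, 14, 117), (39, 376, 15, 32, 279), (22, 393, 12, 27, 124)]
side [(393, 0, 167, 177, 14419), (428, 9, 53, 48, 1048), (416, 124, 18, 11, 76), (532, 137, 5, 16, 64), (494, 159, 25, 20, 213), (377, 168, 85, 153, 6646), (551, 176, 9, 16, 97), (286, 189, 28, 5, 95), (430, 197, 18, 5, 80), (532, 199, 28, 13, 193), (232, 222, 94, 102, 4530), (387, 235, 7, 6, 33), (245, 239, 8, 7, 33), (448, 262, 21, 42, 508), (537, 278, 23, 17, 268), (504, 286, 56, 134, 5004), (496, 324, 9, 26, 102), (416, 351, 43, 69, 1947), (411, 367, 4, 7, 28), (501, 382, 9, 35, 144), (420, 415, 9, 5, 34)]
208                                                                                                
210                                                     
[... 1968 characters left out ...]
.yyyyyybybbbbbbbbbbbbbbbbb###################################b....         
252 .  ..       ....................                        y   y.  yyy.yyyyyybyyyybb.....         
254 ...  ...........................                                                               
256 ................................                                                               
258 ................................                                                               
260 ...............................                                                                
tail+bot [[321.9 252.8]]
nose+bot [[259.5 250.4]]
tail+top [[323.5 237. ]]
nose+top [[259.5 234.7]]
nose-top [[260.9 220.6]]
```

```bash
python3 -c "
from rig import *
print(hand_in())"
```

```text
the job is handed in; nothing more can be done
None
```

The job is handed in: by the final camera images, all four dowels lie in the long bay and the empty caddy lies flat beside the tray with its flap shut, let go, and nothing else moved. It took 34 s of the allowed 54, the caddy brushed the hammer lightly (about 5 N) without moving it, and its tail dropped about 40 mm onto the bench once before the pour while I was loosening the grip.

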